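Fit a chuck bat over the turntable's pin and hold it pressed home

TASK

Clear the scraper off the potter's turntable: slide its blade flat into the slot of the wooden tool block, well over half the blade's length, and let go of it. Then take the round bat by the chuck on its top, rest it on the tip of the turntable's centre pin about a centimetre or two off to one side, and slide it across until it drops over the pin. Press it down against the sprung plate until it lies flush on the turntable and finish while still holding it pressed down, so that it could be locked; leave the bowl, jar and beaker where they stand.

Things in the scene. Friction and masses are not known exactly. Their poses are not given: they have to be found in the camera images.
- scraper_handle (a point): Flat scraper that starts lying on the turntable: a bare steel blade 80 long x 60 wide x 4 mm thick, and behind it a dark wooden handle, an upright bar 75 long x 20 wide x 34 mm high; both have their underside in one plane. 0.12 kg more or less. This point is the centre of the handle, 17 mm above the underside and 115 mm behind the blade's front edge; x points along the tool to the blade's edge, y across it (grip the 20 mm width), z up.
- scraper_edge (a point): Middle of the front edge of the scraper's blade, at half its thickness (2 mm above the underside); axes as the handle's.
- slot_mouth (a point): Slotted wooden tool block, fixed to the table, 140 x 104 mm and 56 mm high, with one level slot 80 wide x 12 high x 72 mm deep. In front of the slot the block's base juts out as a bare ledge, 60 mm long and as wide as the block, level with the slot's floor and 30 mm above the table. This point is the middle of the slot's mouth, on the floor of the slot; x points straight into the slot, z up. The blade goes in front edge first, the handle stays outside over the ledge.
- bat_chuck (a point): Round plywood bat 180 mm in diameter and 18 mm thick, with a plain wooden chuck on its top, an upright cylinder 42 mm in diameter and 47 mm high, on the bat's axis; it starts lying on the table, chuck up. About 0.33 kg. In the middle of its underside is a blind bore 16 mm in diameter and 18 mm deep, hidden from above. This point is on the axis, 42 mm above the underside, about half-way up the chuck; z up along the axis.
- bat_under (a point): Centre of the bat's underside, at the mouth of the bore; z up along the axis.
- head_centre (a point): Turntable, fixed and locked: flat aluminium head 230 mm in diameter whose upper face is 60 mm above the table. This point is the centre of that face; z up.
- pin_top (a point): Tip of the steel pin that stands up at the centre of the turntable's head: 12 mm in diameter, 16 mm high above the head's face, its top 4 mm tapered to 6 mm in diameter. The bat's bore fits over it with 2 mm to spare all round.
- sprung_plate (a joint): How far the sprung plate is pressed down (m). It is a dark rubber-faced disc 70 mm in diameter around the pin, standing 6 mm above the head's face when free (0); it takes 5 N to start moving and 14 N to be level with the head's face (0.006). The bat alone, dropped on the pin, stays up on it; pressed flush, the bat touches the head all round.
- bystander_bowl (a point): Clay-coloured bowl, 110 mm wide and 50 mm high, a bystander; centre of its foot.
- bystander_jar (a point): Grey jar with a white cap, 60 mm wide and 80 mm high, a bystander; centre of its foot.
- bystander_beaker (a point): Pale beaker, 72 mm wide and 90 mm high, a bystander; centre of its foot.

How it is judged:
On the way, in this order (a step that is already met when the one before it is completed fails the run):
1. the scraper's blade lies in the slot of the tool block, over half its length, and the robot has let go of it (x of scraper_edge in the frame of slot_mouth above 0.04 m and z of scraper_edge in the frame of slot_mouth between -0.002 and 0.012 m and y of scraper_edge in the frame of slot_mouth between -0.035 and 0.035 m and angle between scraper_edge's own z axis and vertical below 0.1 rad and contact force between each of the arm, the fingers and scraper below 0.1 N), for 0.2 s.
2. the bat rests on the tip of the pin, its centre 6 to 35 mm off to one side, not yet dropped (contact force between bat and turntable above 0.4 N and z of bat_under in the frame of head_centre between 0.012 and 0.021 m and horizontal distance between bat_under and pin_top between 0.006 and 0.035 m and angle between bat_under's own z axis and vertical below 0.15 rad), for 0.1 s.
3. the bat has dropped over the pin (horizontal distance between bat_under and pin_top below 0.003 m and angle between bat_under's own z axis and vertical below 0.04 rad and z of bat_under in the frame of head_centre below 0.0095 m), for 0.1 s.
At the end, for the whole second after the job is handed in: Bat over the pin (3 mm, 0.04 rad), flush (under 1.8 mm above the head, sprung plate down over 4.2 mm), still, held down by the robot (over 3 N); scraper flat in the slot with over 40 mm of blade inside, untouched (all of step 1 and horizontal distance between bat_under and pin_top below 0.003 m and angle between bat_under's own z axis and vertical below 0.04 rad and z of bat_under in the frame of head_centre below 0.0018 m and value of joint sprung_plate above 0.0042 m and contact force between the fingers and bat above 3 N and linear speed of bat below 0.02 m/s); the arm keeps its last pose, push and grip.
It fails at once if a bystander (bowl, jar or beaker) was moved more than 25 mm (distance of any of bystander_bowl, bystander_jar, bystander_beaker from where it was at the start of the episode above 0.025 m).
It also fails if it takes over 59 s, if anything falls off the work surface, if the arm or the gripper's body presses on something with over 40 N, if the wrist force passes 120 N, or if a joint passes its speed limit or range.

ROBOT

A 6-joint arm with a two-finger parallel gripper is mounted at the origin on the work surface. World frame = base frame: x ahead of the robot, y to its left, z up, the work surface at z = 0. Lengths are in m, angles in rad, forces in N, time in s.
With the tool pointing down it reaches from about 0.35 to 0.8 m from the base axis. Payload 7.3 kg.
Tool frame: the origin (TCP) lies between the finger pads; the fingertips stand env.tip_extent ahead of it and the grasp point (between the pads) lies 8 mm behind it (env.tip_extent is the distance from the TCP to the fingertips, in m); z points along the fingers, x is the direction in which the jaws open and shut, and the axes are right-handed (so a half turn about z gives the same grasp; the last joint's range is limited). The gripper opens to 85 mm and grips with 20 to 120 N. Pads are 22 mm wide; open, the fingers measure 114 mm over their backs; the gripper's body (76 mm by 85 mm) begins 54 mm behind the grasp point. The pads swing forward as they close: fully open they stand 13 mm farther back than shut.
Start: joints at [-0.146, 0.342, 1.524, -0, 1.275, -0.146], TCP at [0.525, 0, 0.211] pointing down, gripper open.
Joint ranges: [-2.53, 2.53], [-0.77, 2.02], [0.04, 2.7], [-1, 4.14], [0.28, 2.66], [-3.11, 3.11]. Speed limits (rad/s): [2.57, 2.57, 3.14, 3.14, 3.14, 3.14].

INTERFACE

Orientations are given as a unit quaternion [w, x, y, z].
In Python, from plant import monitor, vision, order, env gives the robot as it stands.
- The arm moves only by the tool jog_arm, never from a script. Its argument "plan" is a list of rows, each a list of 6 numbers: the shift along the world's x, y, z in units of 100 mm (1.0 is 100 mm), then the turn, a rotation vector about the world's x, y, z in units of 2 rad (1.0 is 2 rad). In form: [[x, y, z, ax, ay, az], ...]. A call has 1 to 5 rows; each row is the pose to reach, as a shift and turn from the pose commanded when the call began; what a row does not reach only later rows make up. A row lasts 1/10 s, in which the tool goes at most 50 mm and 8.59 degrees, less where a joint would pass 70% of its speed; a pose out of reach is approached as far as the arm can. A call with a number of a shift or a turn outside -1 to 1 is refused whole. A call with a gripper value outside its range is refused whole. "fingers" is the opening, from 0 (shut) to 1 (fully open), set as the call begins (left out, the last holds). The fingers move at their own pace and stop on an object; "grip_force" is the grip in N (left out, the last holds). Time passes only in rows, so rows that repeat a pose let the fingers close. It gives the time, the measured TCP pose, the force and the opening at its end, in the units of the state.
- monitor.state(): the state, without advancing time (a new reading comes with each control period).
- vision.camera(name): name is "scene" or "side" or "wrist"; returns the picture (384x512x3 uint8, red, green, blue); there is no depth.
- vision.get_calibration(name): a dict with "intrinsics" (3x3 intrinsics, pixels), "dist_coeffs" ([k1, k2, p1, p2, k3] as OpenCV has them; the pictures are not rectified), "cam_to_world" (4x4, takes a point from camera to world coordinates); the wrist camera has in their place "mount" (4x4, takes a point from camera to tool coordinates, whose origin is the TCP and whose axes are the tool frame's). Camera axes: x right, y up, looking along -z (the intrinsics and any distortion apply to the point x, -y, -z); pixel columns grow to the right and rows downward; lengths in m; the calibration is good to about 2 mm. A picture is of the moment at which its call begins: read the wrist's pose just before it. get_calibration takes no time and is no camera call.
- order.close_job(): hands the job in, once; it reports no verdict.
Trained networks look in the newest picture that a camera, given by its name, has taken for a name from the list of things; names that differ only in an ending like _2 or _b are one class to them, and where a whole thing is asked for, a point or a joint stands for the part that bears it (a point fixed in the world has none). Each returns a list of dicts, best first, with "score" (0 to 1); they miss things now and then, are a little off and sometimes report something else, mostly with a low value. They report only what shows in the picture. A call takes as long as a camera call.
- vision.boxes_of(name, camera): "extent" ([centre column, centre row, width, height] in pixels, round what is visible of it).
The state is a dict: "time": time; "joint_pos": joint angles; "qd": joint speeds; "joint_efforts": joint torques, N m; "ee_pos": TCP position; "ee_rot": TCP orientation; "contact_force": force on the tool from outside, world axes, zero at the start; "ft_torque": the same for the moment, N m; "grip_width": opening from 0.0 (shut) to 1.0 (fully open).
Only numpy, scipy, OpenCV 4.12 (cv2) and the standard library are available. Lean on these libraries where they do the work, as an engineer would, in place of code of your own. Each camera call takes 0.05 s, during which the arm holds its last target.

## Working session

There is one attempt and no reset: what is moved stays moved. The work goes in short steps, Python scripts to look and compute and a tool call to move; the robot and the scene stay as the last step left them, time stands still between calls to the robot, and variables do not carry over. Pictures are saved under pics/ and viewed, and the job is handed in when it is done.

Besides the shell and the picture viewer there is one more tool, called after ">>>" by a JSON object that holds its "name" and its "arguments", one argument or row to a line. jog_arm: Moves the arm, as the interface text tells. Shifts and turns lie within -1 to 1; 1 stands for 100 mm of shift or 2 rad of turn. Its arguments: {"type":"object","properties":{"plan":{"type":"array"},"fingers":{"type":"number"},"grip_force":{"type":"number"}},"required":["plan"]}

```bash
ls; mkdir -p pics; python3 - <<'E'
from plant import monitor, vision, order, env
import cv2
print(monitor.state()); print(env.tip_extent)
for c in ["scene","side","wrist"]:
    im=vision.camera(c); cv2.imwrite(f"pics/{c}0.png",im[:,:,::-1]); print(c,vision.get_calibration(c))
    for n in ["scraper_handle","scraper_edge","slot_mouth","bat_chuck","bat_under","head_centre","pin_top","sprung_plate","bystander_bowl","bystander_jar","bystander_beaker"][:0]:
        print(n,vision.boxes_of(n,c))
E
```

```text
pics
{'time': 0.0, 'joint_pos': array([-1.45963292e-01,  3.42696478e-01,  1.52502678e+00, -5.63061929e-06,
        1.27541439e+00, -1.46031195e-01]), 'qd': array([ 2.20319514e-04, -1.14999195e-05, -1.47662215e-03, -2.33349791e-03,
       -7.88393792e-04,  1.20910857e-03]), 'joint_efforts': array([ 5.72253757e-04, -4.33677435e+01, -2.46005630e+01, -7.37992127e-05,
        7.83137977e-03, -1.18290802e-05]), 'ee_pos': array([5.24558839e-01, 1.04568134e-04, 2.10536208e-01]), 'ee_rot': array([-1.09717672e-04,  9.99999701e-01,  3.47729516e-05, -7.64667506e-04]), 'contact_force': array([-0.04309218, -0.43146323, -0.31008172]), 'ft_torque': array([-0.00842599,  0.00120117,  0.00194723]), 'grip_width': 0.9974648376812775}
0.011
scene {'intrinsics': array([[429.80510207,   0.        , 260.78131436],
       [  0.        , 429.80510207, 189.65912043],
       [  0.        ,   0.        ,   1.        ]]), 'dist_coeffs': array([0.05170947, 0.        , 0.        , 0.        , 0.        ]), 'cam_to_world': array([[-0.55818495, -0.46685666,  0.68591138,  1.33116628],
       [ 0.82968798, -0.30720209, 
[... 587 characters left out ...]
172011,  0.78947406],
       [ 0.        ,  0.        ,  0.        ,  1.        ]])}
wrist {'intrinsics': array([[321.09738813,   0.        , 260.01729796],
       [  0.        , 321.09738813, 182.29515835],
       [  0.        ,   0.        ,   1.        ]]), 'dist_coeffs': array([-0.01779148,  0.        ,  0.        ,  0.        ,  0.        ]), 'mount': array([[ 9.99999407e-01,  6.55657163e-04, -8.69977077e-04,
         5.49910547e-04],
       [ 3.45567627e-04, -9.48274452e-01, -3.17451485e-01,
        -8.18533105e-02],
       [-1.03311638e-03,  3.17450996e-01, -9.48274115e-01,
        -1.62948055e-01],
       [ 0.00000000e+00,  0.00000000e+00,  0.00000000e+00,
         1.00000000e+00]])}
```

View pics/scene0.png

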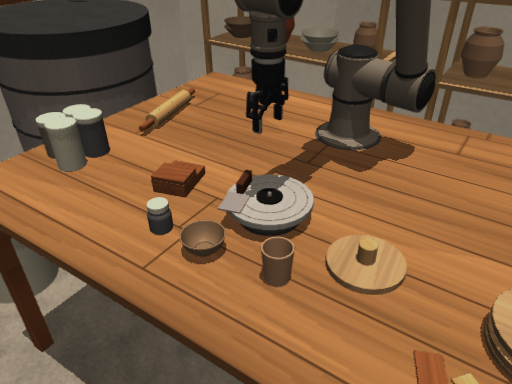

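View pics/side0.png

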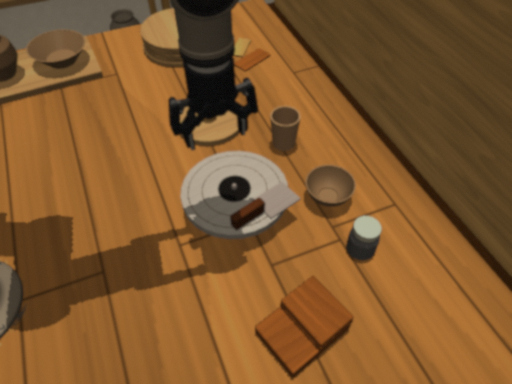

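View pics/wrist0.png

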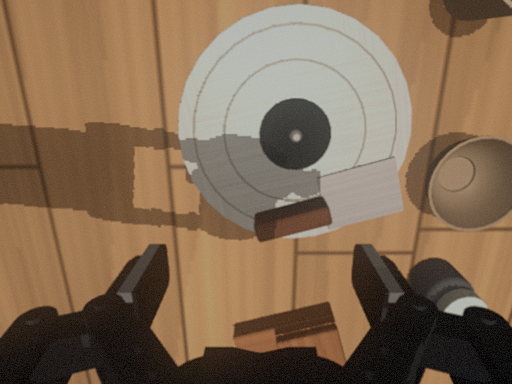

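```bash
cat > h.py <<'E'
from plant import monitor, vision, order, env
import numpy as np, cv2
from scipy.spatial.transform import Rotation as R
from scipy.optimize import least_squares
def T_tool(s=None):
    s=s or monitor.state(); T=np.eye(4); q=s['ee_rot']; T[:3,:3]=R.from_quat([q[1],q[2],q[3],q[0]]).as_matrix(); T[:3,3]=s['ee_pos']; return T
def cam(c,T=None):
    k=vision.get_calibration(c)
    M=k['cam_to_world'] if c!='wrist' else (T if T is not None else T_tool())@k['mount']
    return k['intrinsics'],k['dist_coeffs'],M
def ray(C,px):
    K,d,M=C
    u=cv2.undistortPoints(np.array([[px]],float),K,d)[0,0]
    v=M[:3,:3]@np.array([u[0],-u[1],-1.]); return M[:3,3],v/np.linalg.norm(v)
def onz(C,px,z):
    o,v=ray(C,px); return o+v*(z-o[2])/v[2]
def tri(obs):
    A=np.zeros((3,3));b=np.zeros(3);rs=[ray(C,p) for C,p in obs]
    for o,v in rs:
        P=np.eye(3)-np.outer(v,v);A+=P;b+=P@o
    x=np.linalg.solve(A,b); return x,[np.linalg.norm((np.eye(3)-np.outer(v,v))@(x-o)) for o,v in rs]
def proj(C,X):
    K,d,M=C; X=np.atleast_2d(X).astype(float); p=(X-M[:3,3])@M[:3,:3]; p=p*[1,-1,-1]
    return cv2.projectPoints(p,np.zeros(3),np.zeros(3),K,d)[0][:,0]
E
python3 - <<'E'
from h import *
s=monitor.state()
np.save('T0.npy',T_tool(s))
for c in ["scene","side","wrist"]:
    for n in ["scraper_handle","scraper_edge","bat_chuck","pin_top","sprung_plate","bystander_bowl","bystander_jar","bystander_beaker"]:
        try: print(c,n,[(np.round(b['extent']),round(b['score'],2)) for b in vision.boxes_of(n,c)[:2]])
        except Exception as e: print(c,n,e)
for c,x0,x1,y0,y1 in [("scene",140,320,140,300),("side",170,370,140,380),("wrist",160,420,0,384)]:
    im=cv2.imread(f"pics/{c}0.png")[y0:y1,x0:x1]; f=min(800/im.shape[1],600/im.shape[0]); print(c,f); cv2.imwrite(f"pics/{c}0z.png",cv2.resize(im,None,fx=f,fy=f,interpolation=cv2.INTER_CUBIC))
print(monitor.state()['time'])
E
```

```text
scene scraper_handle [(array([235., 193.,  36.,  41.]), 0.87)]
scene scraper_edge [(array([235., 190.,  34.,  48.]), 0.66)]
scene bat_chuck [(array([364., 266.,  83.,  60.]), 0.86)]
scene pin_top [(array([272., 204.,  84.,  64.]), 0.73), (array([364., 266.,  80.,  65.]), 0.72)]
scene sprung_plate [(array([269., 195.,  28.,  25.]), 0.7)]
scene bystander_bowl [(array([365., 263.,  79.,  62.]), 0.74)]
scene bystander_jar [(array([161., 213.,  20.,  38.]), 0.61)]
scene bystander_beaker [(array([278., 261.,  32.,  51.]), 0.72), (array([235., 194.,  34.,  41.]), 0.41)]
side scraper_handle [(array([267., 207.,  71.,  50.]), 0.9)]
side scraper_edge [(array([265., 207.,  64.,  48.]), 0.55)]
side bat_chuck [(array([209., 129.,  57.,  35.]), 0.83)]
side pin_top [(array([232., 196., 104.,  90.]), 0.76)]
side sprung_plate [(array([235., 186.,  39.,  25.]), 0.75)]
side bystander_bowl [(array([331., 187.,  51.,  45.]), 0.98), (array([288., 128.,  34.,  43.]), 0.44)]
side bystander_jar [(array([364., 238.,  34.,  47.]), 0.65)]
side bystander_beaker [(array([287., 130.,  36.,  45.]), 0.56)]
wrist scraper_handle [(array([330., 199., 152.,  91.]), 0.84)]
wrist scraper_edge []
wrist bat_chuck [(array([477.,  12.,  70.,  23.]), 0.18)]
wrist pin_top [(array([293., 121., 233., 233.]), 0.6), (array([296., 133.,  73.,  73.]), 0.48)]
wrist sprung_plate [(array([295., 133.,  73.,  72.]), 0.78)]
wrist bystander_bowl [(array([469., 182.,  86.,  95.]), 0.93)]
wrist bystander_jar [(array([447., 285.,  73.,  54.]), 0.94)]
wrist bystander_beaker [(array([478.,  12.,  68.,  24.]), 0.73)]
scene 3.75
side 2.5
wrist 1.5625
1.35
```

View pics/scene0z.png

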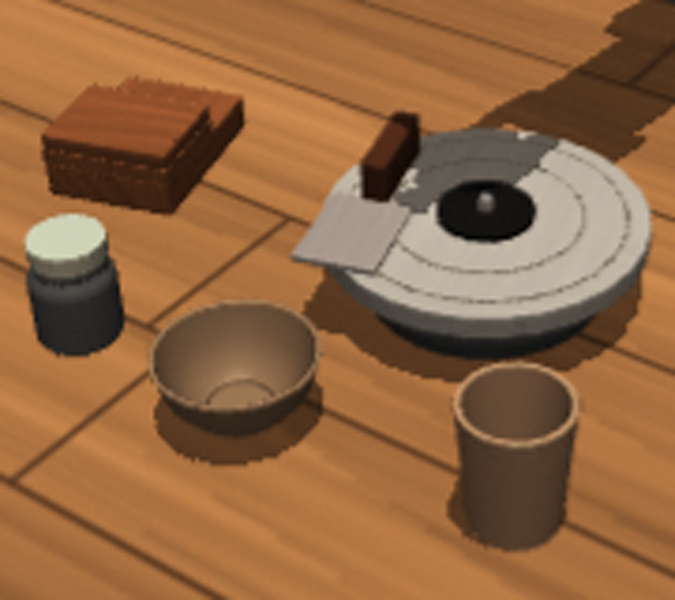

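View pics/side0z.png

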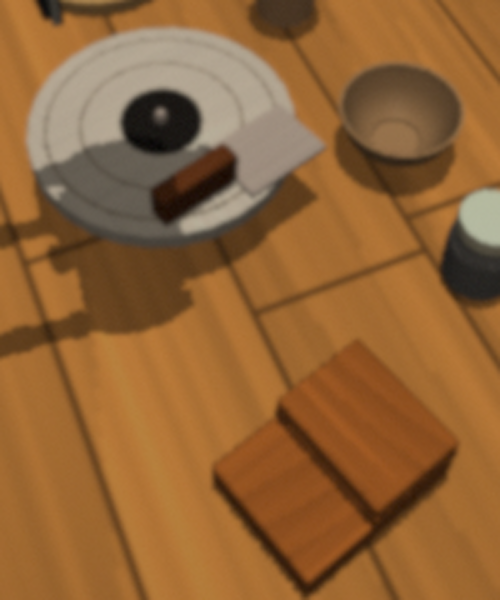

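View pics/wrist0z.png

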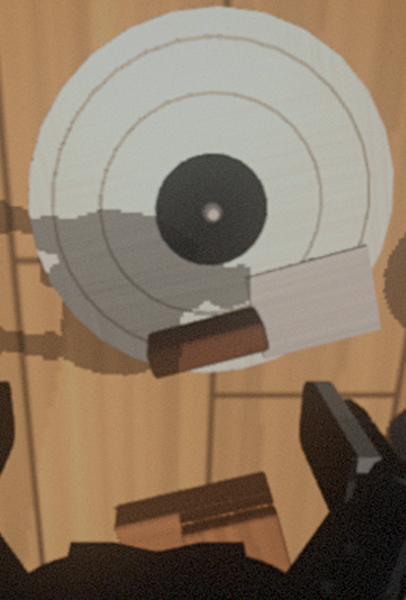

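```bash
cat > fit.py <<'E'
from h import *
T0=np.load('T0.npy'); S=cam('scene');D=cam('side');W=cam('wrist',T0)
print('pin',tri([(S,(269.6,192.5)),(D,(234.4,184.5)),(W,(296.3,135.2))]))
for n,C,p in [('S',S,(269.6,192.5)),('D',D,(234.4,184.5)),('W',W,(296.3,135.2))]: print(n,onz(C,p,0.076))
# wrist plate at z=.066, head ellipse
print('plate W',onz(W,(295.3,133.3),0.066))
def fit(obs,loc,x0,free):
    def f(x):
        r=[]
        a=x[2]; Rm=np.array([[np.cos(a),-np.sin(a),0],[np.sin(a),np.cos(a),0],[0,0,1]])
        for C,k,p in obs:
            r.append(proj(C,Rm@loc[k]+[x[0],x[1],x[3] if free else x0[3]])[0]-p)
        return np.concatenate(r)
    s=least_squares(f,x0,loss='soft_l1'); return s.x,f(s.x).reshape(-1,2)
# block: frame slot mouth x into; body x 0..80 , ledge -60..0, y+-52, floor z=0
loc={'b0':[0,52,26],'b1':[0,-52,26],'b2':[80,-52,26],'b3':[80,52,26],'l0':[-60,52,0],'l1':[-60,-52,0]}
loc={k:np.array(v)/1000 for k,v in loc.items()}
if __name__=='__main__':
    import itertools
    obs=[(D,'b0',(281.2,303.2)),(D,'b3',(313.2,276)),(D,'b2',(352.8,317.2)),(D,'b1',(321.2,345.6)),(D,'l0',(255.6,328)),(D,'l1',(292,373.2)),
     (S,'b0',(196,168.8)),(S,'b3',(185.9,182.7)),(S,'l0',(204.8,166.1))]
    for fr in (0,1):
        x,r=fit(obs,loc,[0.55,-0.22,0.3,0.03],fr);print('block',np.round(x,4));print(np.round(r.T,1))
    # triangulated check
    print('b0',tri([(D,(281.2,303.2)),(S,(196,168.8))]),'b3',tri([(D,(313.2,276)),(S,(185.9,182.7))]))
    l={'eL':[0,30,2],'eR':[0,-30,2],'rL':[-80,30,2],'rR':[-80,-30,2],'hfR':[-77.5,-10,32],'hbR':[-152.5,-10,32],'hfL':[-77.5,10,32],'hbL':[-152.5,10,32],'hbRb':[-152.5,-10,-2],'hfRb':[-77.5,-10,2]}
    l={k:np.array(v)/1000 for k,v in l.items()}
    obs=[(D,'eL',(279.2,182.8)),(D,'eR',(300,198.8)),(S,'eR',(218.1,208.5)),(S,'eL',(240.8,212)),(S,'rL',(249.3,196)),(W,'eL',(394.2,157.4)),(W,'eR',(402.6,209.3)),(W,'rL',(320,177.3)),(W,'hbL',(255.4,215)),(W,'hfL',(325.1,196.5))]
    for fr in (0,1):
        x,r=fit(obs,l,[0.65,0.08,0.25,0.062],fr);print('scraper edge',np.round(x,4));print(np.round(r.T,1))
    print('beaker etc')
    for n,C,p in [('jar',D,(364,258)),('bowl',D,(331,203)),('beaker',D,(286,150)),('chuckS',S,(367,241))]: print(n,onz(C,p,0.065 if 'chuck' in n else 0))
E
python3 fit.py
```

```text
pin (array([0.5586455 , 0.02764371, 0.07087235]), [np.float64(0.0003446002637921348), np.float64(0.000948341134931908), np.float64(0.0011203853138741218)])
S [0.56442821 0.03160942 0.076     ]
D [0.55639229 0.02311874 0.076     ]
W [0.55918906 0.02860967 0.076     ]
plate W [0.55929732 0.02865721 0.066     ]
block [ 0.5552 -0.2919  0.2783  0.03  ]
[[-1.2 -0.2  2.  -0.2 -2.   0.9 -0.5 -2.8 -0.1]
 [-3.3 -1.4 -0.2  0.4 -1.7  1.4 -3.4 -3.3 -3. ]]
block [ 0.5574 -0.2895  0.2892  0.0196]
[[-1.1 -0.8  1.2 -0.1 -1.3  1.6  0.  -1.9  0.2]
 [-2.1 -0.3  0.   0.6 -0.6  1.5  0.1  0.4  0.3]]
b0 (array([ 0.54195792, -0.24243397,  0.04418342]), [np.float64(0.001511740046088138), np.float64(0.0015117400460879522)]) b3 (array([ 0.61772619, -0.21573918,  0.04582965]), [np.float64(0.003384522875712571), np.float64(0.003384522875712629)])
scraper edge [ 0.6678 -0.0228  0.2134  0.062 ]
[[ 3.8  0.4 -0.5 -1.3  2.8  2.9 -1.  -2.5 -4.6  3.8]
 [-4.  -2.1 -1.7 -0.  -1.3 -2.1  0.4 -5.6  0.9  3.8]]
scraper edge [ 0.6683 -0.0247  0.2192  0.0562]
[[ 4.3  0.9 -1.1 -1.9  2.   0.7 -2.8 -3.1 -3.7  3. ]
 [-1.7  0.2  0.   1.7  0.3 -1.6 -0.1 -5.   1.   3.8]]
beaker etc
jar [ 0.74866023 -0.2011672   0.        ]
bowl [ 0.75513623 -0.05125525  0.        ]
beaker [0.73254367 0.13750874 0.        ]
chuckS [0.59232249 0.30850875 0.065     ]
```

>>> {"name": "jog_arm", "arguments": {
  "plan": [
    [0.1, -0.4, 0.2, 0, 0, 0],
    [0.15, -0.8, 0.4, 0, 0, 0],
    [0.2, -1.0, 0.5, 0, 0, 0]
  ]
}}

```text
time: 1.65
ee_pos: [0.5457, -0.1027, 0.2629]
ee_rot: [0.001, 1.0, -0.001, 0.001]
contact_force: [-0.4, 0.4, -0.1]
grip_width: 1.003
```

>>> {"name": "jog_arm", "arguments": {
  "plan": [
    [0.1, -0.4, 0.2, 0, 0, 0],
    [0.1, -0.8, 0.3, 0, 0, 0],
    [0.1, -1.0, 0.4, 0, 0, 0],
    [0.1, -1.0, 0.4, 0, 0, 0],
    [0.1, -1.0, 0.4, 0, 0, 0]
  ]
}}

```text
time: 2.15
ee_pos: [0.5549, -0.1999, 0.3008]
ee_rot: [-0.0, 1.0, -0.0, -0.0]
contact_force: [-0.2, 0.1, 0.3]
grip_width: 1.0
```

```bash
cat > snap.py <<'E'
import sys
from h import *
c,name=sys.argv[1:3]; T=T_tool(); im=vision.camera(c); np.save(f'pics/{name}.npy',T); cv2.imwrite(f'pics/{name}.png',im[:,:,::-1])
print(T[:3,3],monitor.state()['contact_force'],monitor.state()['time'])
if len(sys.argv)>3:
    x0,x1,y0,y1=map(int,sys.argv[3:7]); a=im[y0:y1,x0:x1,::-1]; f=min(800/a.shape[1],600/a.shape[0]); print('f',f)
    cv2.imwrite(f'pics/{name}z.png',cv2.resize(a,None,fx=f,fy=f,interpolation=cv2.INTER_CUBIC))
E
python3 snap.py wrist w1 150 430 0 300
```

```text
[ 0.55489378 -0.19988926  0.30084223] [ 0.3285233   0.18598752 -0.6263599 ] 2.2
f 2.0
```

View pics/w1z.png

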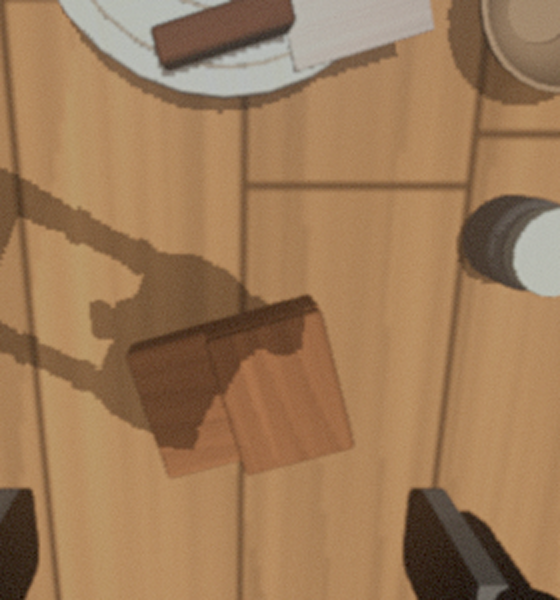

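View pics/w1.png

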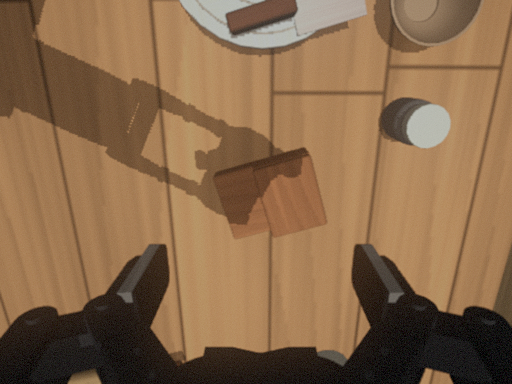

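```bash
cat > fit2.py <<'E'
from fit import *
W1=cam('wrist',np.load('pics/w1.npy'))
ob=[(W1,'b0',(253,169)),(W1,'b3',(309,154)),(W1,'b2',(327,222)),(W1,'b1',(273,237)),(W1,'l0',(214,177)),(W1,'l1',(234.5,239.5))]
obs=[(D,'b0',(281.2,303.2)),(D,'b3',(313.2,276)),(D,'b2',(352.8,317.2)),(D,'b1',(321.2,345.6)),(D,'l0',(255.6,328)),(D,'l1',(292,373.2)),
     (S,'b0',(196,168.8)),(S,'b3',(185.9,182.7)),(S,'l0',(204.8,166.1))]
for fr in (0,1):
  for o in (ob,ob+obs):
    x,r=fit(o,loc,[0.55,-0.22,0.3,0.03],fr);print('block',fr,np.round(x,4));print(np.round(r.T,1))
l={'eL':[0,30,2],'eR':[0,-30,2],'rL':[-80,30,2],'rR':[-80,-30,2],'hfR':[-77.5,-10,32],'hbR':[-152.5,-10,32],'hfL':[-77.5,10,32],'hbL':[-152.5,10,32],'hbLb':[-152.5,10,-2],'hfLb':[-77.5,10,2]}
l={k:np.array(v)/1000 for k,v in l.items()}
ow=[(W,'eL',(394.2,157.4)),(W,'eR',(402.6,211)),(W,'rL',(320,177.3)),(W,'hbLb',(255.4,215)),(W,'hfLb',(325.1,196.5)),(W,'hbR',(259.8,241.3)),(W,'hfR',(331.5,222.7)),(W1,'eR',(368,12.5)),(W1,'rR',(298.5,35))]
for fr in (0,1):
    x,r=fit(ow,l,[0.65,0.08,0.25,0.062],fr);print('scraper edge',np.round(x,4),'handle',x[:2]-.115*np.array([np.cos(x[2]),np.sin(x[2])]));print(np.round(r.T,1))
E
python3 fit2.py
```

```text
pin (array([0.55864551, 0.02764374, 0.07087234]), [np.float64(0.0003446076775333118), np.float64(0.0009483570320882233), np.float64(0.0011203974373080587)])
S [0.56442821 0.03160942 0.076     ]
D [0.55639229 0.02311874 0.076     ]
W [0.55918909 0.02860973 0.076     ]
plate W [0.55929735 0.02865728 0.066     ]
block 0 [ 0.5595 -0.287   0.2889  0.03  ]
[[-1.3  1.5  1.2  0.2 -2.4 -0.1]
 [ 1.  -0.9  0.7  0.3 -0.5 -0.3]]
block 0 [ 0.5584 -0.2882  0.2862  0.03  ]
[[-2.1  0.7  0.2 -0.7 -3.1 -0.9 -0.7  0.   2.4  0.6 -1.1  2.1 -0.2 -2.3
   0. ]
 [ 1.8  0.1  1.6  1.1  0.1  0.4 -5.5 -3.7 -3.1 -2.5 -3.9 -1.5 -2.7 -2.4
  -2.3]]
block 1 [ 0.56   -0.2904  0.2872  0.0212]
[[-0.7  0.8  0.   0.2 -1.   0.6]
 [ 1.6  0.1  0.2 -0.5 -0.2 -1.1]]
block 1 [ 0.559  -0.2902  0.2888  0.0207]
[[-1.5 -0.1 -0.7 -0.5 -1.7  0.1 -0.1  0.3  2.4  1.  -0.3  2.7 -0.6 -2.5
  -0.4]
 [ 1.3 -0.2 -0.1 -0.8 -0.4 -1.3 -2.4 -0.6 -0.2  0.4 -0.8  1.3 -0.1  0.3
   0.2]]
scraper edge [ 0.6689 -0.0239  0.2746  0.062 ] handle [ 0.55818443 -0.05505163]
[[ 2.1  1.7 -2.3 -1.  -0.8 -0.3  3.  -0.3  0.1]
 [-0.6 -0.7  0.3 -3.6 -1.7  2.1  1.8  1.8  0.1]]
scraper edge [ 0.6692 -0.0243  0.2732  0.0604] handle [ 0.55843264 -0.05531088]
[[ 1.7  1.2 -2.3 -0.7 -0.9 -0.1  2.9 -0.6  0.1]
 [-0.6 -1.   0.1 -4.1 -2.   1.4  1.4  2.5  0.6]]
```

>>> {"name": "jog_arm", "arguments": {
  "plan": [
    [0.0, 0.3, 0.0, 0, 0, -0.074],
    [0.0, 0.6, -0.1, 0, 0, -0.148],
    [0.03, 0.9, -0.2, 0, 0, -0.222],
    [0.03, 1.0, -0.4, 0, 0, -0.296],
    [0.03, 1.0, -0.6, 0, 0, -0.37]
  ],
  "fingers": 0.8
}}

```text
time: 2.7
ee_pos: [0.5578, -0.0964, 0.2407]
ee_rot: [-0.0, 0.932, -0.362, 0.0]
contact_force: [0.1, 0.5, -0.7]
grip_width: 0.798
```

>>> {"name": "jog_arm", "arguments": {
  "plan": [
    [0.0, 0.2, -0.2, 0, 0, -0.07],
    [0.0, 0.45, -0.4, 0, 0, -0.14],
    [0.0, 0.45, -0.6, 0, 0, -0.21],
    [0.0, 0.45, -0.8, 0, 0, -0.28],
    [0.0, 0.45, -0.8, 0, 0, -0.28]
  ]
}}

```text
time: 3.2
ee_pos: [0.5558, -0.0528, 0.1584]
ee_rot: [0.001, 0.796, -0.605, -0.003]
contact_force: [-0.1, -0.2, -0.2]
grip_width: 0.8
```

```bash
python3 snap.py wrist w2 100 420 60 300; python3 snap.py side s2 150 350 120 300
```

```text
[ 0.55581583 -0.05284336  0.15839968] [-0.4618459  -0.60807054  1.1108479 ] 3.25
f 2.5
[ 0.55691561 -0.0534706   0.16018631] [0.77527821 0.59933303 0.18585549] 3.3
f 3.3333333333333335
```

View pics/w2.png

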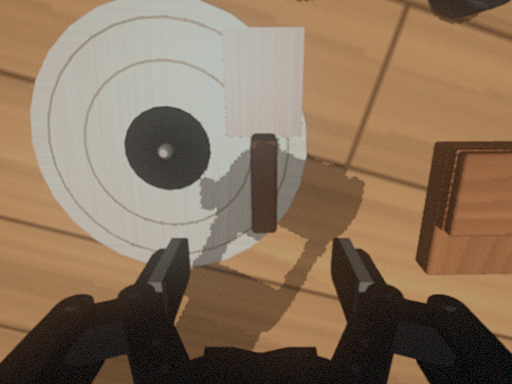

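View pics/s2z.png

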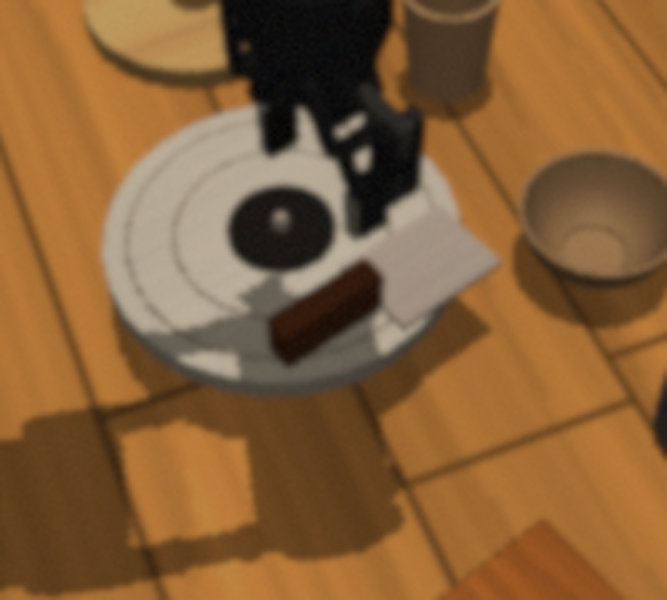

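```bash
cat > f3.py <<'E'
from fit2 import *
W2=cam('wrist',np.load('pics/w2.npy'))
o=[(W2,'eL',(222,27)),(W2,'eR',(304,28)),(W2,'rR',(302.5,137)),(W2,'rL',(223.5,136)),(W2,'hbL',(252,232)),(W2,'hbR',(276.5,232))]
for fr in (0,1):
  for oo in (o,o+ow):
    x,r=fit(oo,l,[0.65,0.08,0.25,0.062],fr);print('scraper edge',np.round(x,4),'handle',x[:2]-.115*np.array([np.cos(x[2]),np.sin(x[2])]));print(np.round(r.T,1))
print('pin',[onz(W2,(165.5,152),.076)],tri([(W,(296.3,135.2)),(W2,(165,151))]))
E
python3 f3.py | tail -13
```

```text
[[-0.4 -0.  -2.   2.5 -0.8  0.   1.6  1.5 -2.7 -1.2 -1.1 -0.5  2.8 -0.5
   0. ]
 [-0.2 -1.9 -1.8 -0.3  1.8  1.6 -0.3 -0.4  0.9 -2.8 -1.1  2.9  2.4  2.2
   0.7]]
scraper edge [ 0.6674 -0.0239  0.2777  0.0593] handle [ 0.55676691 -0.05540912]
[[ 0.5 -0.1 -2.1  3.1 -0.5  0. ]
 [ 0.9 -0.6 -1.8 -0.4  0.7  0.6]]
scraper edge [ 0.6678 -0.0236  0.2783  0.0601] handle [ 0.55717863 -0.05523718]
[[ 0.1 -0.1 -2.1  2.9 -0.6  0.1  0.9  0.8 -3.  -1.1 -1.5 -0.4  2.4 -1.
  -0.2]
 [ 0.2 -1.5 -2.2 -0.7  0.6  0.5 -0.6 -1.   0.5 -3.4 -1.7  2.   1.7  2.7
   1.1]]
pin [array([0.55988781, 0.02533034, 0.076     ])] (array([0.55881082, 0.02775658, 0.06919558]), [np.float64(0.0004661158910841064), np.float64(0.0004661158910842005)])
```

>>> {"name": "jog_arm", "arguments": {
  "plan": [
    [0.0, -0.02, -0.3, 0, 0, 0.003],
    [0.0, -0.02, -0.6, 0, 0, 0.003],
    [0.0, -0.02, -0.75, 0, 0, 0.003],
    [0.0, -0.02, -0.83, 0, 0, 0.003],
    [0.0, -0.02, -0.83, 0, 0, 0.003]
  ]
}}

```text
time: 3.8
ee_pos: [0.5582, -0.0569, 0.0784]
ee_rot: [0.0, 0.798, -0.602, 0.0]
contact_force: [-0.2, -0.1, -0.4]
grip_width: 0.803
```

>>> {"name": "jog_arm", "arguments": {
  "plan": [
    [0, 0, 0, 0, 0, 0],
    [0, 0, 0, 0, 0, 0],
    [0, 0, 0, 0, 0, 0],
    [0, 0, 0, 0, 0, 0],
    [0, 0, 0, 0, 0, 0]
  ],
  "fingers": 0,
  "grip_force": 50
}}

```text
time: 4.3
ee_pos: [0.5582, -0.057, 0.0785]
ee_rot: [-0.0, 0.798, -0.603, 0.0]
contact_force: [0.0, -0.7, -0.4]
grip_width: 0.004
```

```bash
python3 snap.py wrist w3; python3 snap.py side s3 150 350 120 300
```

```text
[ 0.55817201 -0.05701505  0.07854334] [ 0.29081371  0.30039052 -0.51189859] 4.35
[ 0.55809596 -0.05699959  0.07840904] [ 0.05929564 -0.28128629 -0.01655751] 4.4
f 3.3333333333333335
```

View pics/w3.png

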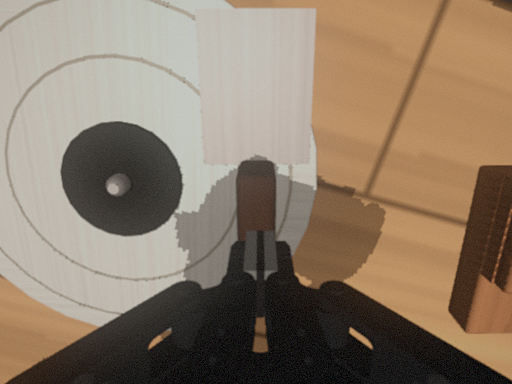

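View pics/s3z.png

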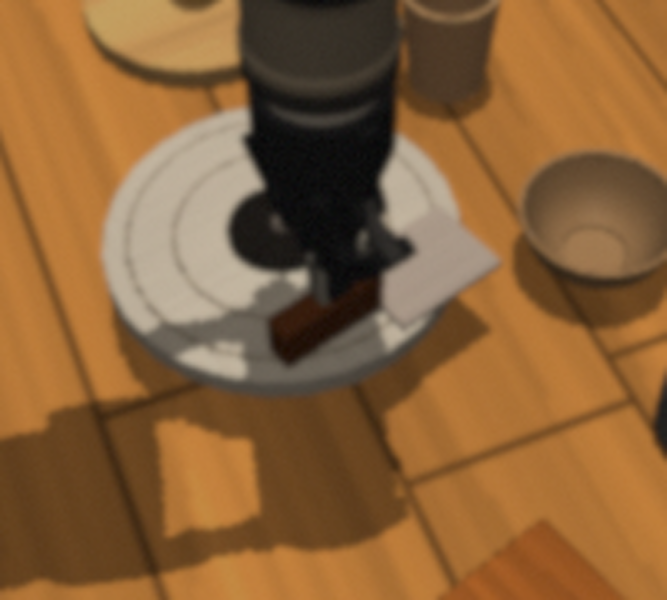

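```bash
cat > f4.py <<'E'
from f3 import *
W3=cam('wrist',np.load('pics/w3.npy'))
print('----')
a=[(W,(296.3,135.2)),(W2,(165,151)),(W3,(118,183))]
print('pin',tri(a),tri(a[1:]),[proj(c,[.559,.028,.076])[0] for c,_ in a])
o=[(W3,'eL',(195,9)),(W3,'eR',(316,9)),(W3,'rR',(311,163)),(W3,'rL',(203,163)),(W3,'hfL',(238,176)),(W3,'hfR',(275,176))]
for oo in (o,o[:4]):
    x,r=fit(oo,l,[0.65,0.08,0.25,0.062],1);print('scraper edge',np.round(x,4),'handle',x[:2]-.115*np.array([np.cos(x[2]),np.sin(x[2])]));print(np.round(r.T,1))
print(proj(W3,np.array([0.5582,-.057,.0785-.011])), proj(W3,np.array([0.5582,-.057,.0785])))
E
python3 f4.py | sed -n '/----/,$p'; python3 -c "
import cv2;a=cv2.imread('pics/w3.png')[140:384,150:400];cv2.imwrite('pics/w3y.png',cv2.resize(a,None,fx=2.4,fy=2.4,interpolation=2).clip(0,255)); b=cv2.convertScaleAbs(cv2.imread('pics/w3y.png'),alpha=2.5,beta=20); cv2.imwrite('pics/w3y.png',b)"
```

```text
----
pin (array([0.55887487, 0.02770837, 0.06838231]), [np.float64(0.0004259450472181763), np.float64(0.0006309860722851244), np.float64(0.0003104483267051821)]) (array([0.55719418, 0.02875801, 0.06438562]), [np.float64(0.000290654032083134), np.float64(0.00029065403208315395)]) [array([296.9302222 , 136.59004793]), array([161.93889027, 152.17561938]), array([111.32468359, 187.51833058])]
scraper edge [ 0.6671 -0.0238  0.2793  0.0617] handle [ 0.55653192 -0.055491  ]
[[ 0.3 -0.1 -2.1  1.2 -2.8  1.7]
 [-0.  -0.4  1.   1.4 -0.4 -0.5]]
scraper edge [ 0.6673 -0.0237  0.2782  0.061 ] handle [ 0.55670343 -0.05529777]
[[ 0.5 -0.3 -2.4  1.2]
 [-0.3 -0.6  0.4  0.6]]
[[260.07068766 220.77941928]] [[260.08939913 229.17396347]]
```

View pics/w3y.png

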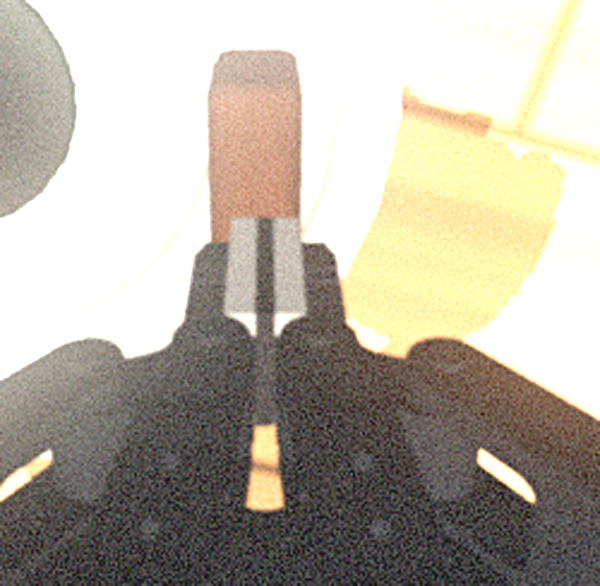

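```bash
cat > f5.py <<'E'
from f4 import *
print('=====')
print('hbR',tri([(W,(259.8,241.3)),(W2,(276.5,232))]))
print('hfR W,W3',tri([(W,(331.5,222.7)),(W3,(275,176))]))
print('eR',tri([(W,(402.6,211)),(W2,(304,28)),(W3,(316,9))]))
print('eL',tri([(W,(394.2,157.4)),(W2,(222,27)),(W3,(195,9))]))
print('tip in side',proj(D,[.5582,-.057,.0675]),proj(D,[.5582,-.057,.094]),'in scene',proj(S,[.5582,-.057,.0675]))
E
python3 f5.py | sed -n '/=====/,$p'; python3 snap.py scene sc3 180 330 120 240
```

```text
=====
hbR (array([ 0.5238849 , -0.0747315 ,  0.09008357]), [np.float64(0.0007808111368899756), np.float64(0.0007808111368900112)])
hfR W,W3 (array([ 0.59395768, -0.05424158,  0.08973649]), [np.float64(0.00040192737965743185), np.float64(0.0004019273796573644)])
eR (array([ 0.67490921, -0.05282309,  0.06353475]), [np.float64(0.00030830234469598724), np.float64(9.986776621524424e-05), np.float64(0.0003074474205340713)])
eL (array([0.65895925, 0.00512344, 0.06271206]), [np.float64(0.0006157339097548781), np.float64(0.0005862166824495634), np.float64(0.00027637554988187336)])
tip in side [[249.64749143 215.12552244]] [[249.35913634 207.20112132]] in scene [[243.16425087 183.78460138]]
[ 0.55807176 -0.05699854  0.07835895] [ 0.64792823 -0.41714368  0.05524208] 4.45
f 5.0
```

View pics/sc3z.png

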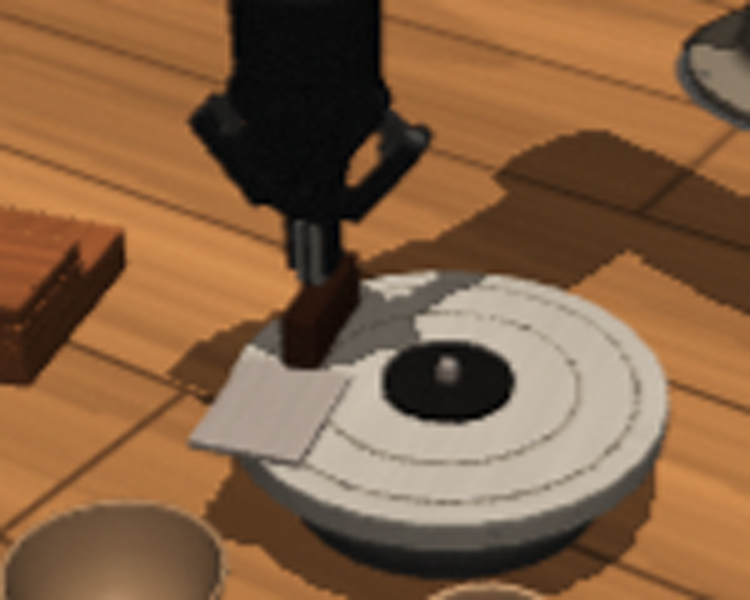

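```bash
cat > f6.py <<'E'
from f4 import *
print('=====')
T=np.load('pics/w3.npy')
for y in (-.011,0,.011):
  for z in (-.05,-.03,-.02,-.01,0,.011):
    print(y,z,proj(W3,(T@[0,y,z,1])[:3])[0])
print(proj(S,[.5582,-.057,.094]))
E
python3 f6.py | sed -n '/=====/,$p'
python3 -c "
import cv2;a=cv2.imread('pics/sc3.png')[140:215,205:305];b=cv2.convertScaleAbs(cv2.resize(a,None,fx=8,fy=8,interpolation=2),alpha=2.2,beta=10); cv2.imwrite('pics/sc3y.png',b)"
```

```text
=====
-0.011 -0.05 [260.18276363 260.97019343]
-0.011 -0.03 [260.14166226 237.30430348]
-0.011 -0.02 [260.12479103 227.59090366]
-0.011 -0.01 [260.10982219 218.97323014]
-0.011 0 [260.09645212 211.27634293]
-0.011 0.011 [260.08330372 203.70739607]
0 -0.05 [260.18748283 283.97774139]
0 -0.03 [260.14678426 258.02452449]
0 -0.02 [260.12999173 247.3165048 ]
0 -0.01 [260.11505065 237.78932215]
0 0 [260.10167204 229.25863042]
0 0.011 [260.08848464 220.85002949]
0.011 -0.05 [260.19192533 305.76135407]
0.011 -0.03 [260.15165391 277.78642792]
0.011 -0.02 [260.13495458 266.18590786]
0.011 -0.01 [260.12005584 255.83611293]
0.011 0 [260.1066828 246.5461199]
0.011 0.011 [260.09347109 237.36813135]
[[242.86566782 175.42070138]]
```

View pics/sc3y.png

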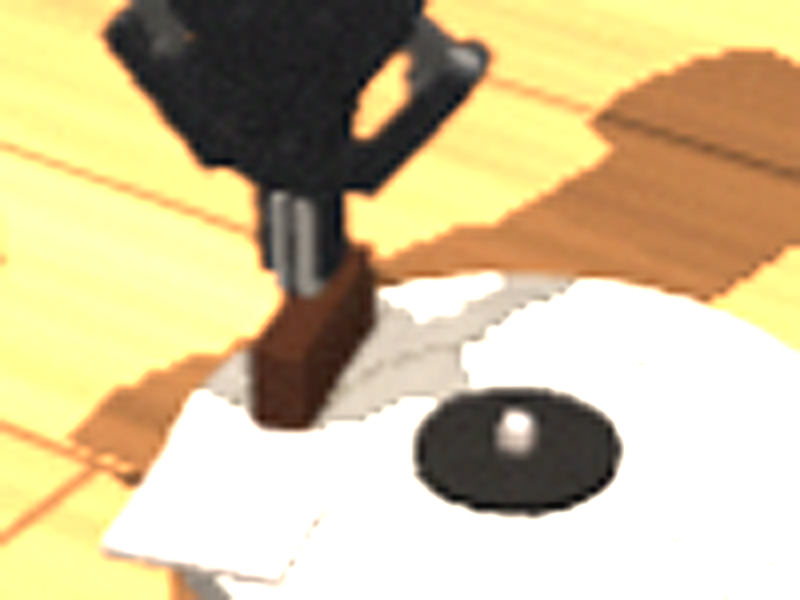

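>>> {"name": "jog_arm", "arguments": {
  "plan": [
    [0, 0, 0.1, 0, 0, 0],
    [0, 0, 0.1, 0, 0, 0],
    [0, 0.015, 0.1, 0, 0, 0],
    [0, 0.015, -0.1, 0, 0, 0],
    [0, 0.015, -0.18, 0, 0, 0]
  ],
  "fingers": 0.6
}}

```text
time: 4.95
ee_pos: [0.5572, -0.0552, 0.059]
ee_rot: [0.0, 0.798, -0.603, -0.001]
contact_force: [-0.0, 0.3, -0.4]
grip_width: 0.597
```

```bash
python3 snap.py wrist w4;python3 snap.py side s4 190 310 150 240; python3 -c "
import cv2
for n in ['w4','s4z']: cv2.imwrite('pics/%sy.png'%n,cv2.convertScaleAbs(cv2.imread('pics/%s.png'%n),alpha=2.,beta=20))"
```

```text
[ 0.55717954 -0.0551836   0.05898266] [-0.1523353  -0.62224635 -0.65168825] 5.0
[ 0.55655523 -0.05509382  0.05799049] [ 0.62590604  0.83377406 -0.02087787] 5.05
f 6.666666666666667
```

View pics/w4y.png

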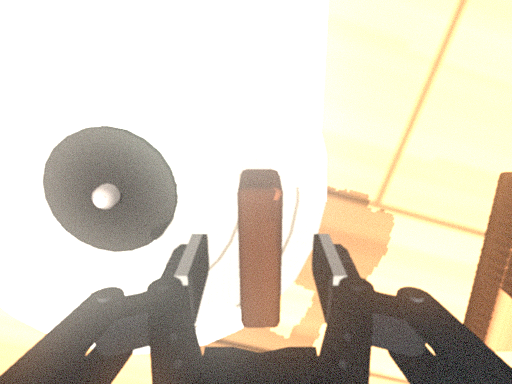

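View pics/s4zy.png

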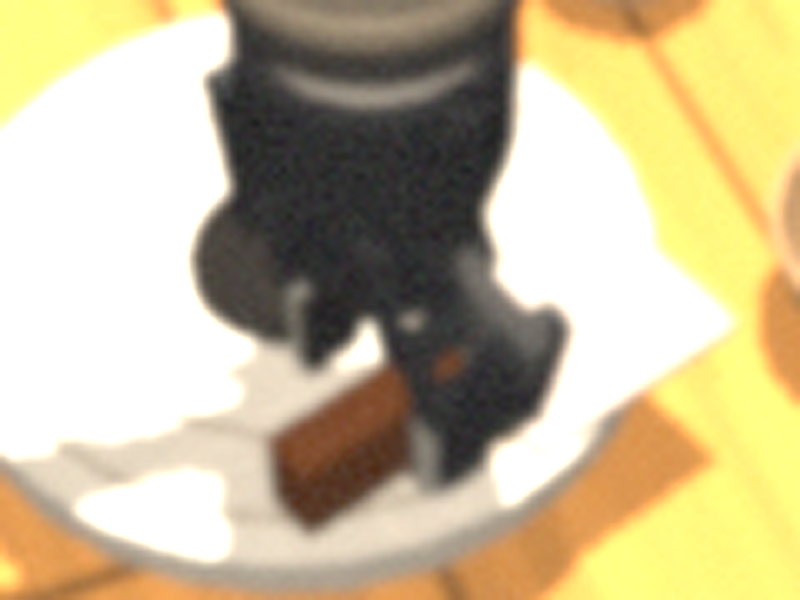

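>>> {"name": "jog_arm", "arguments": {
  "plan": [
    [0, 0, 0, 0, 0, 0],
    [0, 0, 0, 0, 0, 0],
    [0, 0, 0, 0, 0, 0],
    [0, 0, 0, 0, 0, 0]
  ],
  "fingers": 0,
  "grip_force": 50
}}

```text
time: 5.45
ee_pos: [0.5586, -0.0557, 0.0611]
ee_rot: [-0.0, 0.798, -0.603, 0.001]
contact_force: [0.4, -0.8, 4.4]
grip_width: 0.219
```

```bash
python3 snap.py wrist w5;python3 snap.py side s5 190 310 150 240; python3 -c "
import cv2
for n in ['w5','s5z']: cv2.imwrite('pics/%sy.png'%n,cv2.convertScaleAbs(cv2.imread('pics/%s.png'%n),alpha=2.,beta=20))"
```

```text
[ 0.55858932 -0.05566783  0.06106784] [ 0.27990839 -0.37950445  6.02084072] 5.5
[ 0.55858567 -0.05566416  0.06105535] [-0.89260929 -0.50253634  6.05069047] 5.55
f 6.666666666666667
```

View pics/w5y.png

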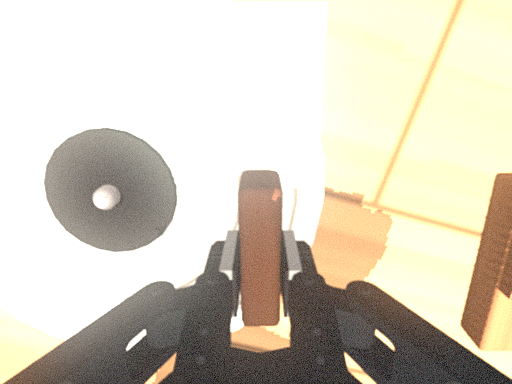

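View pics/s5zy.png

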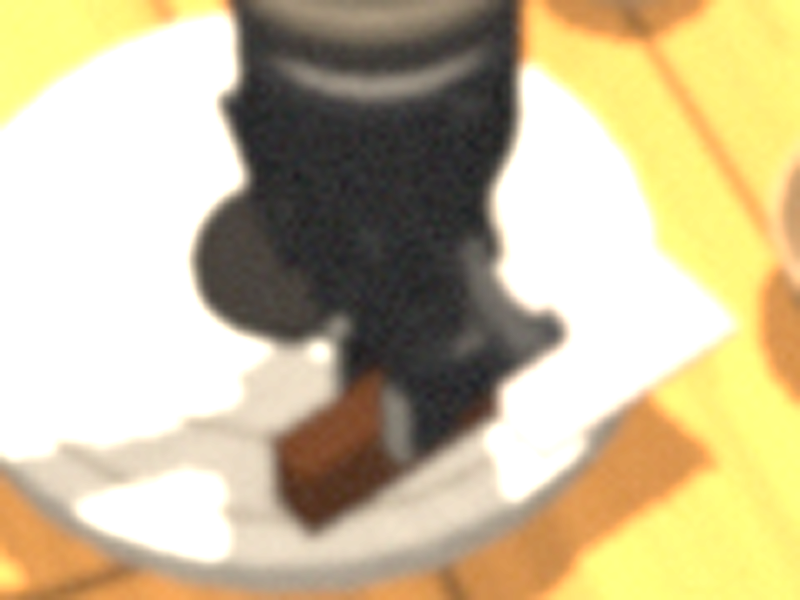

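>>> {"name": "jog_arm", "arguments": {
  "plan": [
    [0, 0, 0.2, 0, 0, 0],
    [0, 0, 0.5, 0, 0, 0],
    [0, 0, 0.7, 0, 0, 0],
    [0, 0, 0.7, 0, 0, 0]
  ]
}}

```text
time: 5.95
ee_pos: [0.5595, -0.0558, 0.1327]
ee_rot: [-0.001, 0.798, -0.603, 0.002]
contact_force: [0.9, 1.1, -1.7]
grip_width: 0.215
```

```bash
python3 snap.py wrist w6;python3 snap.py side s6 170 370 120 270; python3 -c "
import cv2
for n in ['w6','s6z']: cv2.imwrite('pics/%sy.png'%n,cv2.convertScaleAbs(cv2.imread('pics/%s.png'%n),alpha=1.6,beta=20))"
```

```text
[ 0.55954281 -0.05577623  0.13266716] [-0.09648327  0.27917493 -1.15010205] 6.0
[ 0.55844567 -0.05554853  0.13076883] [-0.02870247 -0.04339007 -1.78808736] 6.05
f 4.0
```

View pics/w6y.png

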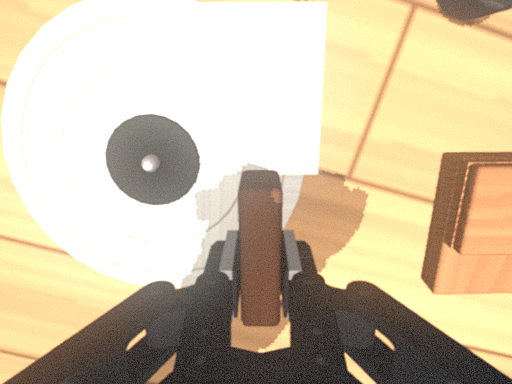

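View pics/s6zy.png

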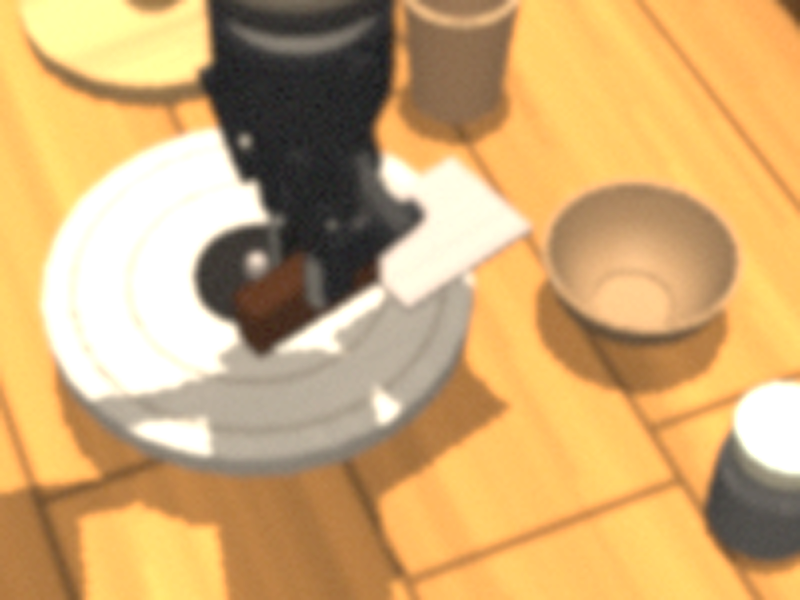

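>>> {"name": "jog_arm", "arguments": {
  "plan": [
    [-0.2, -0.3, 0, 0, 0, 0.005],
    [-0.4, -0.65, 0, 0, 0, 0.005],
    [-0.5, -1.0, 0, 0, 0, 0.005]
  ]
}}

```text
time: 6.35
ee_pos: [0.5055, -0.1554, 0.1281]
ee_rot: [0.001, 0.801, -0.598, -0.002]
contact_force: [0.1, -0.2, -2.0]
grip_width: 0.216
```

>>> {"name": "jog_arm", "arguments": {
  "plan": [
    [-0.2, -0.35, 0, 0, 0, 0],
    [-0.4, -0.7, 0, 0, 0, 0],
    [-0.5, -1.0, 0, 0, 0, 0]
  ]
}}

```text
time: 6.65
ee_pos: [0.4555, -0.2562, 0.1282]
ee_rot: [0.0, 0.801, -0.599, -0.002]
contact_force: [0.7, 0.5, -1.7]
grip_width: 0.22
```

>>> {"name": "jog_arm", "arguments": {
  "plan": [
    [-0.2, -0.35, 0, 0, 0, 0],
    [-0.37, -0.65, -0.2, 0, 0, 0],
    [-0.37, -0.73, -0.45, 0, 0, 0],
    [-0.37, -0.73, -0.6, 0, 0, 0],
    [-0.37, -0.73, -0.6, 0, 0, 0]
  ]
}}

```text
time: 7.15
ee_pos: [0.4187, -0.3268, 0.0664]
ee_rot: [-0.001, 0.801, -0.599, -0.004]
contact_force: [-0.0, 0.5, -1.8]
grip_width: 0.22
```

```bash
python3 snap.py wrist w7;python3 snap.py side s7 170 390 190 384; python3 snap.py scene c7 120 270 100 220;python3 -c "
import cv2
for n in ['w7','s7z','c7z']: cv2.imwrite('pics/%sy.png'%n,cv2.convertScaleAbs(cv2.imread('pics/%s.png'%n),alpha=1.6,beta=20))"
```

```text
[ 0.41865503 -0.32681875  0.06637109] [ 0.64728545 -0.07060244 -1.06559076] 7.2
[ 0.41968436 -0.32733308  0.06801726] [ 0.0091723  -0.16426821 -1.92069573] 7.25
f 3.0927835051546393
[ 0.42054094 -0.32782682  0.06922918] [ 0.25408916 -0.70711732 -0.67941604] 7.3
f 5.0
```

View pics/w7y.png

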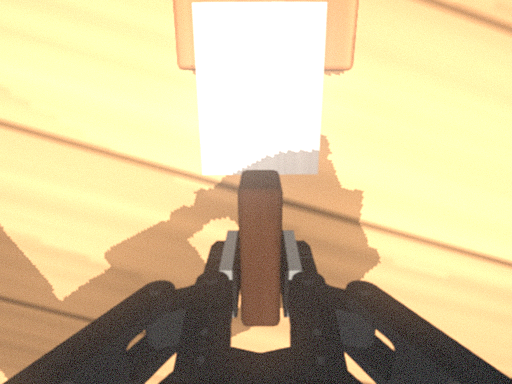

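View pics/s7zy.png

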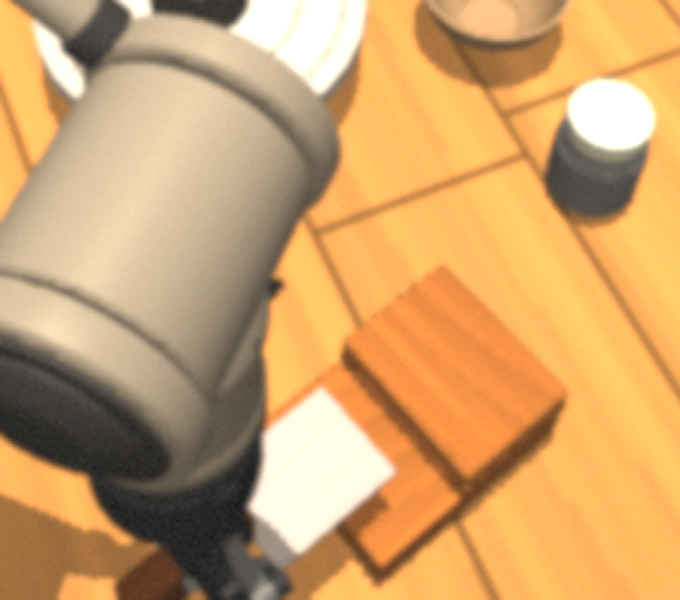

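View pics/c7zy.png

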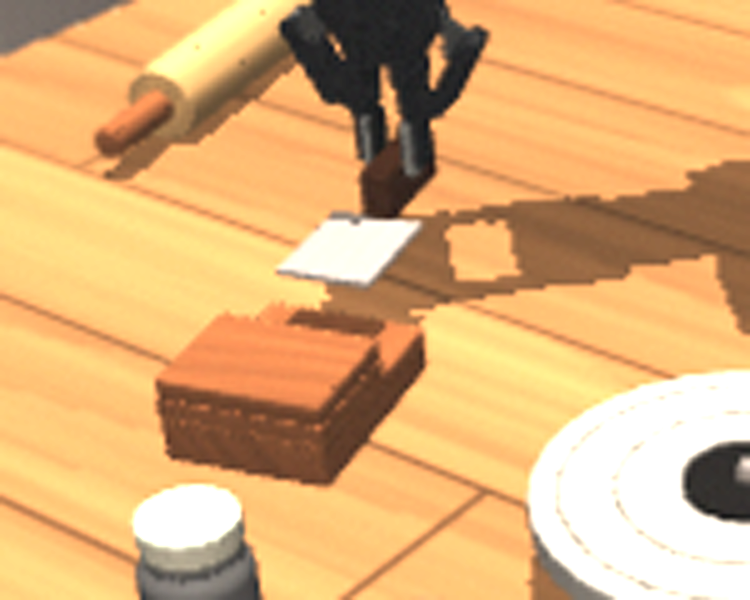

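```bash
cat > f7.py <<'E'
from f5 import *
print('#####')
T=np.load('pics/w7.npy'); T[:3,3]=[.4202,-.3277,.0687]
W7=cam('wrist',T)
c0,c1=(179.5,68),(353,69.5)
for z in (.02,.025,.03):
    a,b=onz(W7,c0,z),onz(W7,c1,z); print(z,a,b,np.linalg.norm(a-b),'yaw',np.arctan2(*(a-b)[[1,0]])-np.pi/2)
    m=(a+b)/2; ti=np.linalg.inv(T); print('  mid in tool',(ti@[*m,1])[:3], 'tool yaw',np.arctan2(T[1,0],T[0,0])+np.pi/2)
# scraper in tool, from w7 blade corners with z plane at TCP+0.003
for p in [(193,2),(326,2),(202,174),(318,174),(239,190),(281,190),(241,325),(279,325)]:
    z=T[2,3]+(.003 if p[1] in(2,174) else .033); print(p,(np.linalg.inv(T)@[*onz(W7,p,z),1])[:3])
print(T[:3,:3])
E
python3 f7.py | sed -n '/#####/,$p'
```

```text
#####
0.02 [ 0.48896776 -0.25486748  0.02      ] [ 0.51853046 -0.35874337  0.02      ] 0.1080007084297433 yaw 0.2772658136576216
  mid in tool [ 0.00384596 -0.08623342  0.04835011] tool yaw 0.2856639664312186
0.025 [ 0.48922778 -0.25606308  0.025     ] [ 0.51809105 -0.35748135  0.025     ] 0.10544549708992096 yaw 0.2772658136576216
  mid in tool [ 0.00375287 -0.08613795  0.04335098] tool yaw 0.2856639664312186
0.03 [ 0.48948781 -0.25725868  0.03      ] [ 0.51765165 -0.35621933  0.03      ] 0.10289028575009866 yaw 0.2772658136576214
  mid in tool [ 0.00365978 -0.08604248  0.03835184] tool yaw 0.2856639664312186
(193, 2) [-0.02976265 -0.11333836 -0.00321171]
(326, 2) [ 0.0292255  -0.11323909 -0.0036355 ]
(202, 174) [-0.03026684 -0.03339509 -0.00290787]
(318, 174) [ 0.03011273 -0.03349804 -0.00334243]
(239, 190) [-0.00907752 -0.0353949  -0.03306873]
(281, 190) [ 0.00896772 -0.0354324  -0.03319863]
(241, 325) [-0.00964831  0.03698772 -0.03279281]
(279, 325) [ 0.00948517  0.03687624 -0.03293081]
[[ 0.28178729 -0.95946039 -0.00562936]
 [-0.95944996 -0.28181849  0.00584087]
 [-0.00719054  0.00375521 -0.9999671 ]]
```

>>> {"name": "jog_arm", "arguments": {
  "plan": [
    [0.01, -0.036, -0.15, 0, 0, -0.002],
    [0.01, -0.036, -0.28, 0, 0, -0.002],
    [0.01, -0.036, -0.32, 0, 0, -0.002],
    [0.01, -0.036, -0.32, 0, 0, -0.002],
    [0.01, -0.036, -0.32, 0, 0, -0.002]
  ]
}}

```text
time: 7.8
ee_pos: [0.4223, -0.3321, 0.0386]
ee_rot: [0.0, 0.8, -0.6, 0.0]
contact_force: [0.3, 0.1, -1.8]
grip_width: 0.218
```

>>> {"name": "jog_arm", "arguments": {
  "plan": [
    [0, 0, -0.02, 0, 0, 0],
    [0, 0, -0.04, 0, 0, 0],
    [0, 0, -0.05, 0, 0, 0],
    [0, 0, -0.05, 0, 0, 0]
  ]
}}

```text
time: 8.2
ee_pos: [0.4219, -0.332, 0.0331]
ee_rot: [0.0, 0.8, -0.6, -0.0]
contact_force: [-0.2, -0.4, -1.7]
grip_width: 0.222
```

>>> {"name": "jog_arm", "arguments": {
  "plan": [
    [0.14, 0.043, 0, 0, 0, 0],
    [0.29, 0.085, 0, 0, 0, 0],
    [0.43, 0.128, 0, 0, 0, 0],
    [0.48, 0.142, 0, 0, 0, 0]
  ]
}}

```text
time: 8.6
ee_pos: [0.4722, -0.3172, 0.0333]
ee_rot: [-0.0, 0.8, -0.6, 0.001]
contact_force: [0.0, 0.5, -1.8]
grip_width: 0.212
```

```bash
python3 snap.py wrist w8;python3 snap.py scene c8 120 270 100 220;python3 -c "
import cv2
for n in ['w8','c8z']: cv2.imwrite('pics/%sy.png'%n,cv2.convertScaleAbs(cv2.imread('pics/%s.png'%n),alpha=1.6,beta=20))"
```

```text
[ 0.4722288  -0.31715166  0.03326136] [ 0.05178575 -0.37850261 -1.04167427] 8.65
[ 0.47211565 -0.31708736  0.0331673 ] [ 0.22039234 -0.56495739 -1.46238502] 8.7
f 5.0
```

View pics/w8y.png

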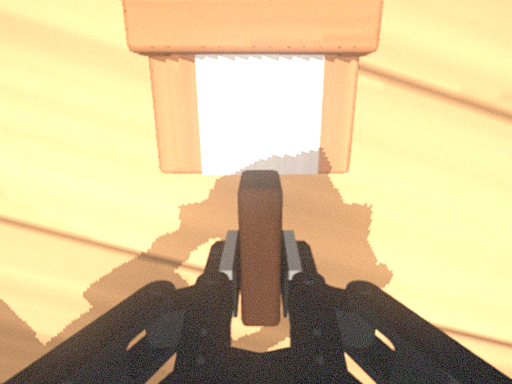

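View pics/c8zy.png

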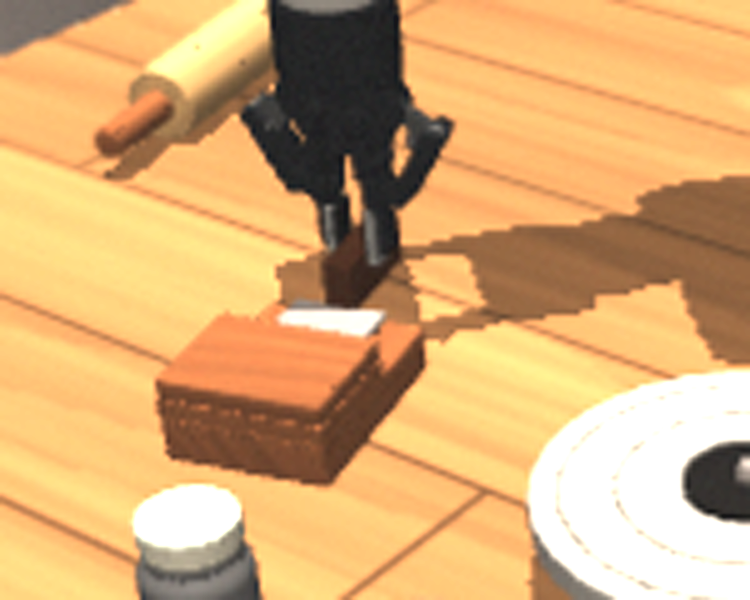

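>>> {"name": "jog_arm", "arguments": {
  "plan": [
    [0.14, 0.041, 0, 0, 0, 0],
    [0.28, 0.083, 0, 0, 0, 0],
    [0.4, 0.119, 0, 0, 0, 0],
    [0.42, 0.125, 0, 0, 0, 0],
    [0.42, 0.125, 0, 0, 0, 0]
  ]
}}

```text
time: 9.2
ee_pos: [0.5124, -0.305, 0.033]
ee_rot: [0.0, 0.8, -0.6, -0.0]
contact_force: [-0.3, -1.0, -2.1]
grip_width: 0.213
```

>>> {"name": "jog_arm", "arguments": {
  "plan": [
    [0, 0, -0.01, 0, 0, 0],
    [0, 0, -0.02, 0, 0, 0],
    [0, 0, -0.02, 0, 0, 0]
  ]
}}

```text
time: 9.5
ee_pos: [0.5116, -0.3055, 0.0312]
ee_rot: [0.0, 0.8, -0.601, -0.0]
contact_force: [1.3, 1.0, -0.3]
grip_width: 0.218
```

```bash
python3 snap.py wrist w9;python3 -c "
import cv2
for n in ['w9']: cv2.imwrite('pics/%sy.png'%n,cv2.convertScaleAbs(cv2.imread('pics/%s.png'%n),alpha=1.6,beta=20))"
```

```text
[ 0.51163485 -0.3055456   0.03121516] [-0.27743822  0.55654717 -0.86274047] 9.55
```

View pics/w9y.png

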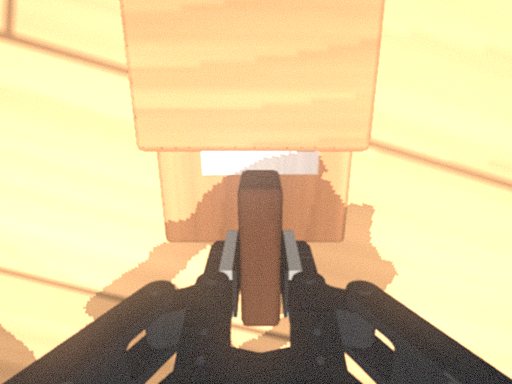

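>>> {"name": "jog_arm", "arguments": {
  "plan": [
    [0, 0, 0, 0, 0, 0],
    [0, 0, 0, 0, 0, 0],
    [0, 0, 0.0, 0, 0, 0],
    [0, 0, 0.4, 0, 0, 0],
    [0, 0, 0.9, 0, 0, 0]
  ],
  "fingers": 0.6
}}

```text
time: 10.05
ee_pos: [0.5106, -0.3044, 0.1199]
ee_rot: [-0.0, 0.8, -0.6, -0.003]
contact_force: [1.1, -1.6, 0.6]
grip_width: 0.601
```

```bash
python3 snap.py wrist w10;python3 snap.py scene c10 120 270 100 220;python3 -c "
import cv2
for n in ['w10','c10z']: cv2.imwrite('pics/%sy.png'%n,cv2.convertScaleAbs(cv2.imread('pics/%s.png'%n),alpha=1.6,beta=20))"
```

```text
[ 0.51061296 -0.30436146  0.11992866] [ 2.85877101 -1.81392128  7.0510194 ] 10.1
[ 0.51500448 -0.30759273  0.13075713] [ 0.33302451 -0.39200177 -0.13105654] 10.15
f 5.0
```

View pics/w10y.png

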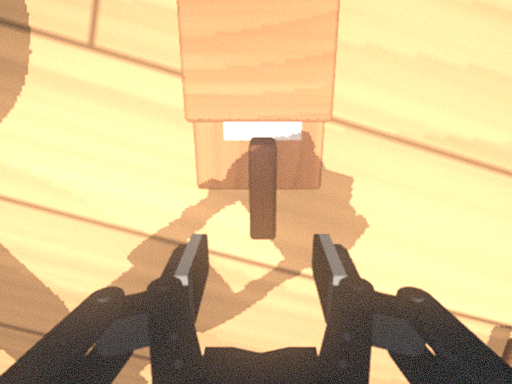

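View pics/c10zy.png

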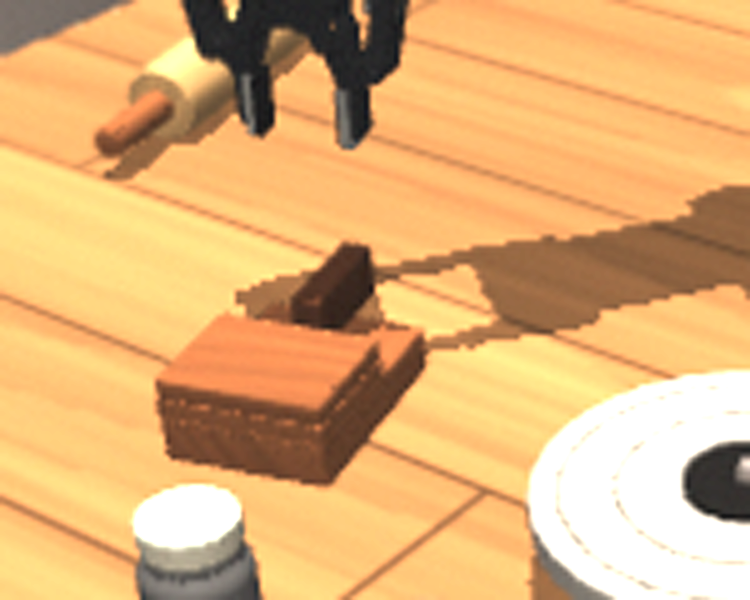

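>>> {"name": "jog_arm", "arguments": {
  "plan": [
    [0.05, 0.3, 0.3, 0, 0, 0],
    [0.1, 0.65, 0.5, 0, 0, 0],
    [0.1, 1.0, 0.6, 0, 0, 0]
  ]
}}

```text
time: 10.45
ee_pos: [0.5231, -0.2049, 0.1831]
ee_rot: [-0.0, 0.799, -0.601, 0.002]
contact_force: [-0.1, -0.3, -0.1]
grip_width: 0.603
```

>>> {"name": "jog_arm", "arguments": {
  "plan": [
    [0.05, 0.35, 0.2, 0, 0, 0],
    [0.1, 0.7, 0.4, 0, 0, 0],
    [0.1, 1.0, 0.5, 0, 0, 0]
  ]
}}

```text
time: 10.75
ee_pos: [0.5329, -0.1038, 0.233]
ee_rot: [-0.001, 0.8, -0.6, 0.001]
contact_force: [0.7, 0.3, 0.2]
grip_width: 0.601
```

>>> {"name": "jog_arm", "arguments": {
  "plan": [
    [0.05, 0.4, 0.2, 0, 0, 0],
    [0.1, 0.8, 0.4, 0, 0, 0],
    [0.1, 1.0, 0.5, 0, 0, 0]
  ]
}}

```text
time: 11.05
ee_pos: [0.5427, -0.0025, 0.283]
ee_rot: [-0.001, 0.8, -0.599, 0.001]
contact_force: [0.8, -0.9, -0.5]
grip_width: 0.603
```

>>> {"name": "jog_arm", "arguments": {
  "plan": [
    [0.05, 0.4, 0, 0, 0, 0],
    [0.1, 0.8, 0, 0, 0, 0],
    [0.1, 1.0, 0, 0, 0, 0]
  ]
}}

```text
time: 11.35
ee_pos: [0.5521, 0.0975, 0.2811]
ee_rot: [-0.0, 0.8, -0.6, -0.0]
contact_force: [0.4, -0.3, 0.8]
grip_width: 0.603
```

>>> {"name": "jog_arm", "arguments": {
  "plan": [
    [0.05, 0.4, 0, 0, 0, 0],
    [0.1, 0.8, 0, 0, 0, 0],
    [0.1, 1.0, 0, 0, 0, 0]
  ]
}}

```text
time: 11.65
ee_pos: [0.562, 0.1976, 0.2807]
ee_rot: [-0.0, 0.8, -0.6, -0.0]
contact_force: [-0.5, -0.7, 0.3]
grip_width: 0.598
```

>>> {"name": "jog_arm", "arguments": {
  "plan": [
    [0.1, 0.4, 0, 0, 0, 0],
    [0.15, 0.8, 0, 0, 0, 0],
    [0.15, 0.9, 0, 0, 0, 0],
    [0.15, 0.9, 0, 0, 0, 0]
  ],
  "fingers": 1.0
}}

```text
time: 12.05
ee_pos: [0.5766, 0.286, 0.2804]
ee_rot: [0.0, 0.8, -0.599, -0.0]
contact_force: [0.1, -0.3, 0.3]
grip_width: 1.007
```

```bash
python3 snap.py wrist w11;python3 snap.py scene c11 ;python3 -c "
from h import *
print(vision.boxes_of('bat_chuck','wrist')[:2],monitor.state()['joint_pos'])"
```

```text
[0.57657959 0.28597293 0.28035144] [-0.57566253 -0.44200778 -0.08929345] 12.1
[0.57677797 0.28451586 0.28066406] [-0.26055477 -0.34080454  0.15026448] 12.15
[{'extent': [243.7, 113.4, 134.7, 132.5], 'score': 0.63}, {'extent': [508.9, 82.0, 3.1, 31.5], 'score': 0.28}] [ 3.37460814e-01  5.35803776e-01  1.02651054e+00 -6.65348564e-04
  1.57954800e+00  1.62659347e+00]
```

View pics/w11.png

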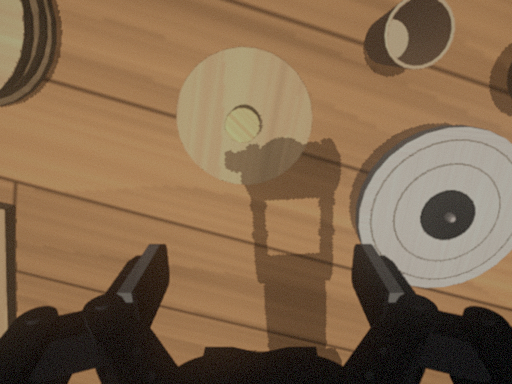

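View pics/c11.png

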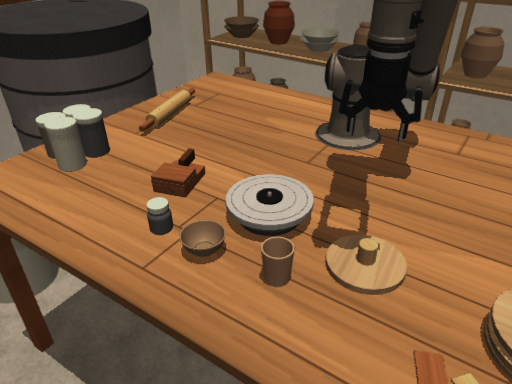

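```bash
cat > f8.py <<'E'
from h import *
im=cv2.imread('pics/w11.png'); T=np.load('pics/w11.npy'); T[:2,3]=[.5766,.285]; C=cam('wrist',T)
a=im[95:150,215:270]; cv2.imwrite('pics/w11y.png',cv2.convertScaleAbs(cv2.resize(a,None,fx=10,fy=10,interpolation=2),alpha=1.5,beta=0))
print('chuck top',onz(C,(242.5,124),.065),'disc',onz(C,(244.5,115.5),.018))
print('pin',onz(C,(450,216.5),.076),'plate',onz(C,(448,214.5),.066))
S=cam('scene'); print('scene chuck top',onz(S,(370,243),.065),tri([(S,(370,243)),(C,(242.5,124))]))
E
python3 f8.py
```

```text
chuck top [0.59756074 0.31242016 0.065     ] disc [0.60174277 0.31335152 0.018     ]
pin [0.56137745 0.0310756  0.076     ] plate [0.56064214 0.02735222 0.066     ]
scene chuck top [0.5950079  0.31659897 0.065     ] (array([0.59690696, 0.31466711, 0.06583947]), [np.float64(0.002383671108881204), np.float64(0.0023836711088812026)])
```

View pics/w11y.png

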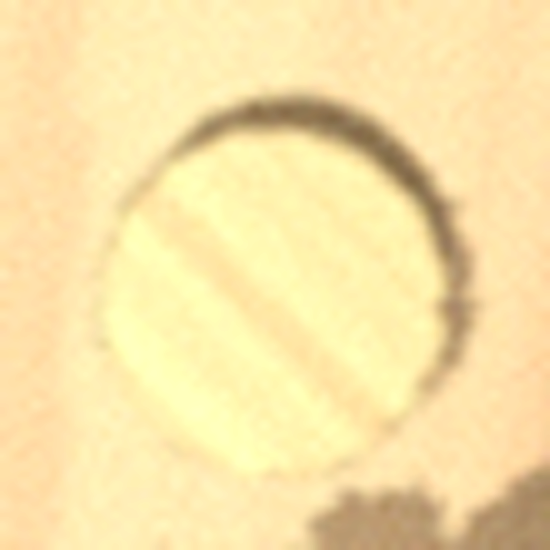

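>>> {"name": "jog_arm", "arguments": {
  "plan": [
    [0.1, 0.14, -0.3, 0, 0, 0],
    [0.22, 0.28, -0.6, 0, 0, 0],
    [0.22, 0.28, -1.0, 0, 0, 0]
  ]
}}

```text
time: 12.5
ee_pos: [0.601, 0.3124, 0.1818]
ee_rot: [-0.002, 0.799, -0.601, 0.001]
contact_force: [-0.4, -0.2, -0.3]
grip_width: 0.999
```

>>> {"name": "jog_arm", "arguments": {
  "plan": [
    [0, 0, -0.35, 0, 0, 0],
    [0, 0, -0.7, 0, 0, 0],
    [0, 0, -0.85, 0, 0, 0],
    [0, 0, -0.85, 0, 0, 0]
  ]
}}

```text
time: 12.9
ee_pos: [0.5978, 0.3102, 0.0936]
ee_rot: [0.002, 0.799, -0.601, -0.001]
contact_force: [-0.3, -0.9, 0.3]
grip_width: 1.0
```

```bash
python3 snap.py wrist w12;python3 snap.py scene c12 320 450 150 300; python3 snap.py side s12 140 300 40 160
```

```text
[0.59782868 0.31023937 0.09356085] [ 0.83796937 -0.29237842 -0.24028433] 12.95
[0.5990118  0.31096954 0.09583029] [-0.20930982 -0.58038157 -0.0609404 ] 13.0
f 4.0
[0.59982802 0.31158359 0.09733163] [ 0.35657029 -0.06838791 -0.38628227] 13.05
f 5.0
```

View pics/w12.png

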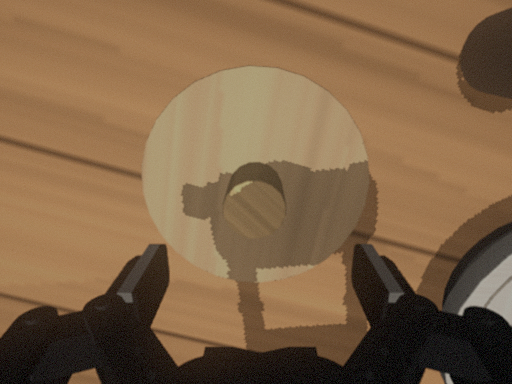

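View pics/c12z.png

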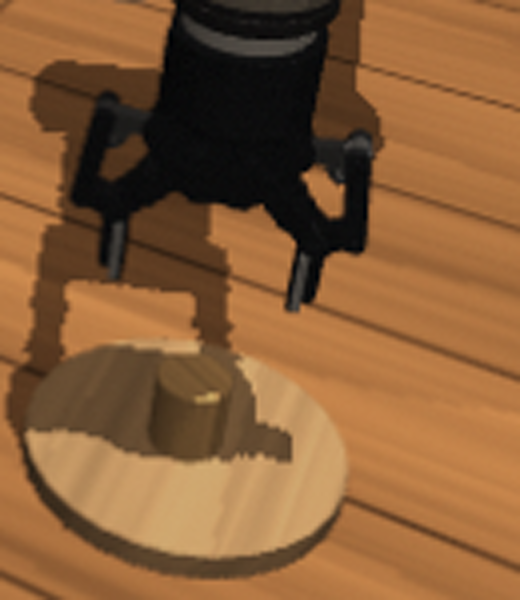

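```bash
python3 - <<'E'
from h import *
T=np.load('pics/w12.npy');C=cam('wrist',T)
for p,z in [((255,209),.065),((255.5,174),.018)]:
    X=onz(C,p,z); print(X, (np.linalg.inv(T)@[*X,1])[:3])
print(monitor.state()['ee_pos'])
E
```

```text
[0.59689844 0.31335399 0.065     ] [-0.00327489 -0.00012568  0.02855779]
[0.60556579 0.31605714 0.018     ] [-0.00351096 -0.00946009  0.07550715]
[0.60016975 0.31202901 0.09807887]
```

>>> {"name": "jog_arm", "arguments": {
  "plan": [
    [-0.01, 0, -0.3, 0, 0, 0],
    [-0.01, 0, -0.55, 0, 0, 0],
    [-0.01, 0, -0.7, 0, 0, 0],
    [-0.01, 0, -0.7, 0, 0, 0],
    [-0.01, 0, -0.7, 0, 0, 0]
  ]
}}

```text
time: 13.55
ee_pos: [0.5989, 0.3129, 0.0276]
ee_rot: [-0.001, 0.8, -0.6, 0.001]
contact_force: [-0.3, 0.3, 0.0]
grip_width: 1.003
```

```bash
python3 snap.py wrist w13;python3 snap.py scene c13 320 450 190 290;python3 -c "
import cv2
for n in ['w13','c13z']: cv2.imwrite('pics/%sy.png'%n,cv2.convertScaleAbs(cv2.imread('pics/%s.png'%n),alpha=1.6,beta=20))"
```

```text
[0.598921   0.31286348 0.02761422] [-0.04011499 -0.12691381  0.43858207] 13.6
[0.59921138 0.31302306 0.02808738] [ 0.87632039 -0.01129161 -0.02858707] 13.65
f 6.0
```

View pics/w13y.png

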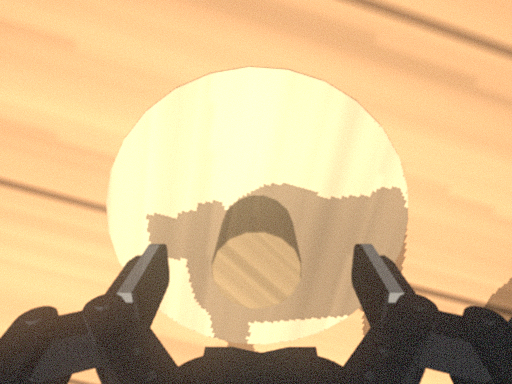

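View pics/c13zy.png

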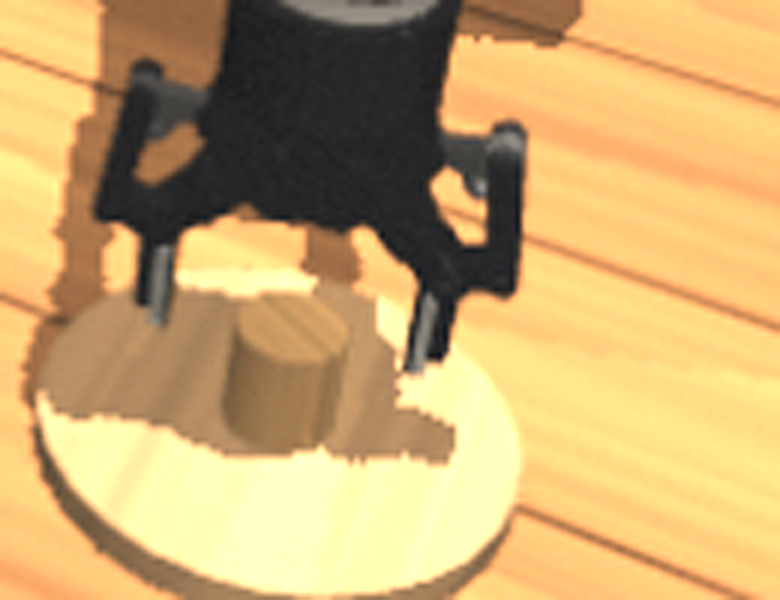

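>>> {"name": "jog_arm", "arguments": {
  "plan": [
    [-0.01, 0, -0.07, 0, 0, 0],
    [-0.01, 0, -0.14, 0, 0, 0],
    [-0.01, 0, -0.14, 0, 0, 0],
    [-0.01, 0, -0.14, 0, 0, 0]
  ]
}}

```text
time: 14.05
ee_pos: [0.5968, 0.3126, 0.0118]
ee_rot: [0.0, 0.8, -0.6, -0.0]
contact_force: [1.0, 0.5, -0.0]
grip_width: 0.999
```

>>> {"name": "jog_arm", "arguments": {
  "plan": [
    [0, 0, 0, 0, 0, 0],
    [0, 0, 0, 0, 0, 0],
    [0, 0, 0, 0, 0, 0],
    [0, 0, 0, 0, 0, 0],
    [0, 0, 0, 0, 0, 0]
  ],
  "fingers": 0.0,
  "grip_force": 100
}}

```text
time: 14.55
ee_pos: [0.5975, 0.3129, 0.013]
ee_rot: [-0.001, 0.8, -0.6, 0.0]
contact_force: [-0.3, 0.1, 4.6]
grip_width: 0.47
```

```bash
python3 snap.py wrist w14;python3 snap.py scene c14 320 450 190 290;python3 -c "
import cv2
for n in ['w14','c14z']: cv2.imwrite('pics/%sy.png'%n,cv2.convertScaleAbs(cv2.imread('pics/%s.png'%n),alpha=1.6,beta=20))"
```

```text
[0.59745821 0.31286106 0.01300341] [-0.44470124  0.39166222  5.85083934] 14.6
[0.59747335 0.31285596 0.01299691] [-1.58325712  0.66283868  4.87853338] 14.65
f 6.0
```

View pics/w14y.png

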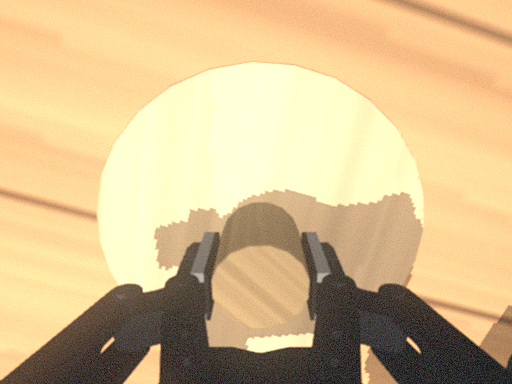

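View pics/c14zy.png

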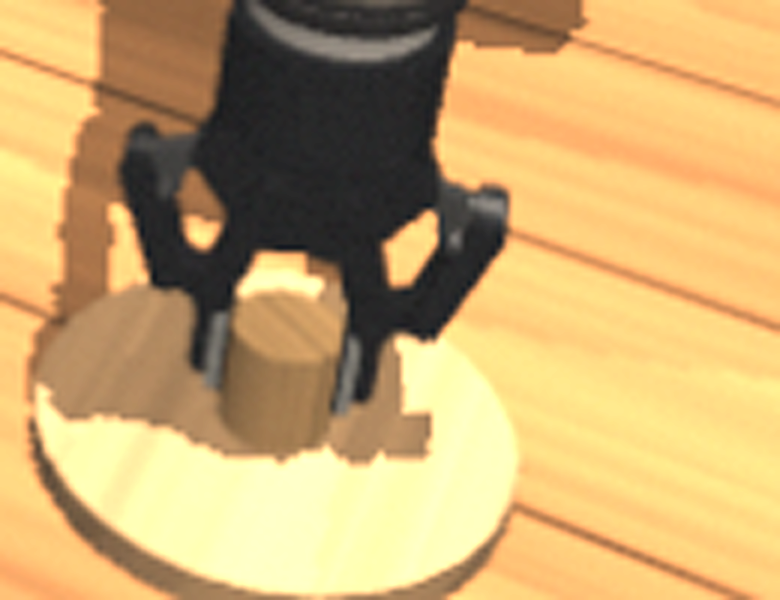

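>>> {"name": "jog_arm", "arguments": {
  "plan": [
    [0, 0, 0.2, 0, 0, 0],
    [0, 0, 0.5, 0, 0, 0],
    [0, -0.1, 0.8, 0, 0, 0],
    [0, -0.3, 1.0, 0, 0, 0],
    [0, -0.5, 1.0, 0, 0, 0]
  ]
}}

```text
time: 15.15
ee_pos: [0.5982, 0.2625, 0.1145]
ee_rot: [-0.002, 0.8, -0.6, 0.001]
contact_force: [0.4, -0.2, -2.5]
grip_width: 0.468
```

```bash
python3 snap.py wrist w15;python3 -c "
import cv2
for n in ['w15']: cv2.imwrite('pics/%sy.png'%n,cv2.convertScaleAbs(cv2.imread('pics/%s.png'%n),alpha=1.6,beta=20))
from h import *
for n in ['w14','w15']:
    T=np.load('pics/%s.npy'%n);C=cam('wrist',T)
    X=onz(C,(260,286),T[2,3]+.052); print(X, (np.linalg.inv(T)@[*X,1])[:3])
"
```

```text
[0.59818623 0.26252655 0.11450985] [ 1.27609546 -1.82533642 -4.35084891] 15.2
[0.59782826 0.31304292 0.06500341] [-7.49473439e-05 -4.76042915e-04 -5.19994017e-02]
[0.59839252 0.26267316 0.16650985] [-7.49471933e-05 -4.75297463e-04 -5.19983896e-02]
```

View pics/w15y.png

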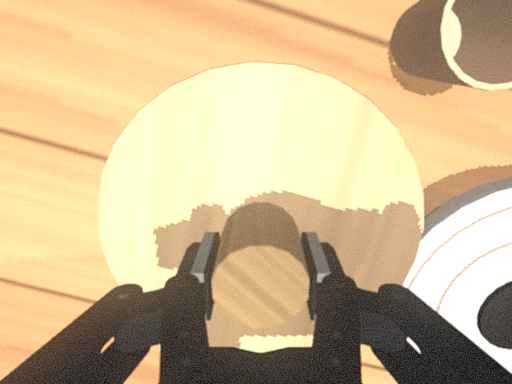

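```bash
cat > f9.py <<'E'
from h import *
cv=[]
for n,tn,seed in [('wrist0','T0',(280,150)),('w2','pics/w2',(145,160)),('w3','pics/w3',(90,200)),('w5','pics/w5',(80,210)),('w11','pics/w11',(435,220)),('w4','pics/w4',(80,210))]:
    im=cv2.imread(f'pics/{n}.png'); T=np.load(tn+'.npy'); 
    g=cv2.GaussianBlur(im,(3,3),0).max(2); m=(g<95).astype(np.uint8) if 0 else (g<(g[seed[1],seed[0]]+ 90)//1).astype(np.uint8)
    thr=(int(g[seed[1],seed[0]])+60); m=(g<thr).astype(np.uint8)
    _,lab=cv2.connectedComponents(m); c=(lab==lab[seed[1],seed[0]]).astype(np.uint8)
    cs,_=cv2.findContours(c,cv2.RETR_EXTERNAL,cv2.CHAIN_APPROX_NONE); c=max(cs,key=cv2.contourArea)[:,0].astype(float)
    C=cam('wrist',T)
    for z in (.066,):
        P=np.array([onz(C,p,z) for p in c])
        s=least_squares(lambda x:np.hypot(P[:,0]-x[0],P[:,1]-x[1])-x[2],[.56,.028,.035],loss='soft_l1',f_scale=.001)
        r=s.fun if hasattr(s,'fun') else 0
        print(n,len(c),np.round(s.x,4),'rms',np.sqrt(np.mean(s.fun**2)))
E
python3 f9.py
```

```text
wrist0 201 [0.5576 0.0274 0.0343] rms 0.00044895033915444437
w2 239 [0.5594 0.0267 0.0343] rms 0.0003016698391141368
w3 332 [0.5596 0.0265 0.0345] rms 0.0003389974333042046
w5 363 [0.5596 0.0265 0.0345] rms 0.00035798054380322146
w11 146 [0.5594 0.0288 0.0347] rms 0.0006375555442784659
w4 367 [0.5596 0.0264 0.0345] rms 0.00033656893384598126
```

>>> {"name": "jog_arm", "arguments": {
  "plan": [
    [-0.07, -0.3, 0.03, 0, 0, 0],
    [-0.13, -0.65, 0.03, 0, 0, 0],
    [-0.2, -1.0, 0.03, 0, 0, 0]
  ]
}}

```text
time: 15.5
ee_pos: [0.5752, 0.1608, 0.1127]
ee_rot: [0.002, 0.8, -0.6, -0.001]
contact_force: [0.2, -0.6, -2.8]
grip_width: 0.461
```

>>> {"name": "jog_arm", "arguments": {
  "plan": [
    [-0.07, -0.35, 0, 0, 0, 0],
    [-0.13, -0.7, 0, 0, 0, 0],
    [-0.19, -1.0, 0, 0, 0, 0],
    [-0.19, -1.0, 0, 0, 0, 0],
    [-0.19, -1.0, 0, 0, 0, 0],
    [-0.19, -1.0, 0, 0, 0, 0]
  ]
}}

```text
validation failed for argument at $.pl...
```

```bash
python3 -c "
from h import *
s=monitor.state();print(s['time'],s['ee_pos'],s['contact_force'])"
```

```text
15.5 [0.57524511 0.16084623 0.11267805] [ 0.24964168 -0.6483783  -2.76382436]
```

>>> {"name": "jog_arm", "arguments": {
  "plan": [
    [-0.06, -0.35, 0, 0, 0, 0],
    [-0.12, -0.7, 0, 0, 0, 0],
    [-0.17, -1.0, 0, 0, 0, 0],
    [-0.17, -1.0, 0, 0, 0, 0],
    [-0.17, -1.0, 0, 0, 0, 0]
  ]
}}

```text
time: 16.0
ee_pos: [0.5589, 0.0617, 0.1136]
ee_rot: [0.001, 0.799, -0.601, -0.001]
contact_force: [0.3, 0.1, -3.9]
grip_width: 0.467
```

```bash
python3 snap.py wrist w16; python3 snap.py side s16 150 350 90 240;python3 snap.py scene c16 190 350 130 250; python3 -c "
import cv2
for n in ['w16','s16z','c16z']: cv2.imwrite('pics/%sy.png'%n,cv2.convertScaleAbs(cv2.imread('pics/%s.png'%n),alpha=1.6,beta=20))"
```

```text
[0.55894032 0.06172444 0.11357572] [-0.04449962 -0.0489771  -2.35149807] 16.05
[0.55926007 0.0625875  0.11387141] [-1.07872017  0.44222253 -3.03342481] 16.1
f 4.0
[0.55947121 0.06310629 0.11413011] [ 0.41301885 -0.00550486 -3.31830488] 16.15
f 5.0
```

View pics/c16zy.png

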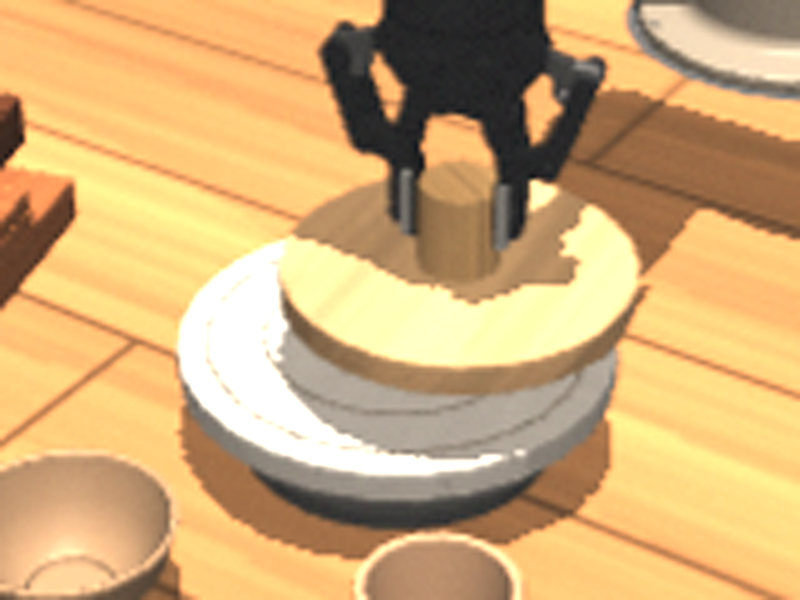

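View pics/s16zy.png

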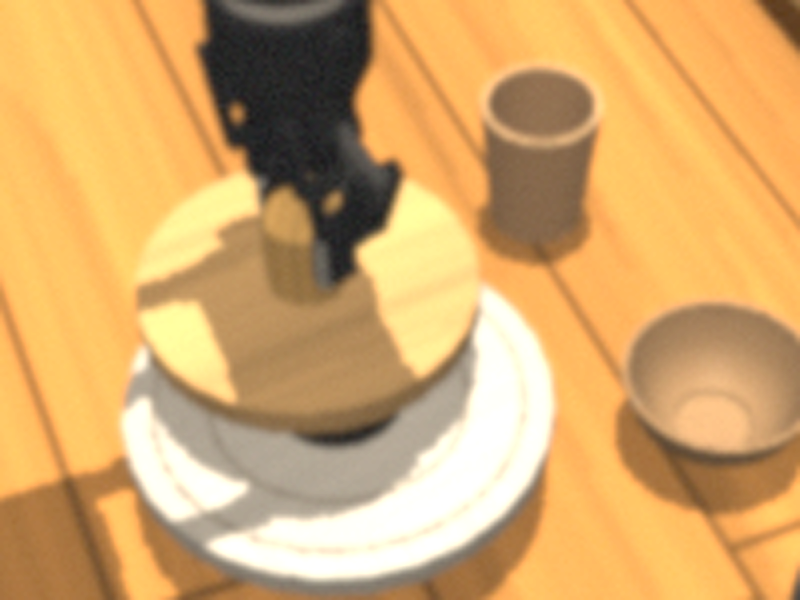

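>>> {"name": "jog_arm", "arguments": {
  "plan": [
    [0, -0.1, 0, 0, 0, 0],
    [0, -0.215, -0.1, 0, 0, 0],
    [0, -0.215, -0.18, 0, 0, 0],
    [0, -0.215, -0.21, 0, 0, 0],
    [0, -0.215, -0.21, 0, 0, 0]
  ]
}}

```text
time: 16.65
ee_pos: [0.5594, 0.0412, 0.0932]
ee_rot: [0.001, 0.8, -0.6, -0.001]
contact_force: [0.1, 0.1, -3.1]
grip_width: 0.465
```

>>> {"name": "jog_arm", "arguments": {
  "plan": [
    [0, 0, -0.02, 0, 0, 0],
    [0, 0, -0.03, 0, 0, 0],
    [0, 0, -0.04, 0, 0, 0],
    [0, 0, -0.04, 0, 0, 0]
  ]
}}

```text
time: 17.05
ee_pos: [0.56, 0.0412, 0.0902]
ee_rot: [0.0, 0.8, -0.6, 0.0]
contact_force: [-0.1, -1.4, -2.1]
grip_width: 0.465
```

>>> {"name": "jog_arm", "arguments": {
  "plan": [
    [0, 0, -0.01, 0, 0, 0],
    [0, 0, -0.02, 0, 0, 0],
    [0, 0, -0.02, 0, 0, 0],
    [0, 0, -0.02, 0, 0, 0]
  ]
}}

```text
time: 17.45
ee_pos: [0.5603, 0.0412, 0.0888]
ee_rot: [-0.0, 0.8, -0.6, 0.0]
contact_force: [-1.1, 0.5, 3.6]
grip_width: 0.469
```

>>> {"name": "jog_arm", "arguments": {
  "plan": [
    [-0.005, -0.03, 0, 0, 0, 0],
    [-0.005, -0.06, 0, 0, 0, 0],
    [-0.005, -0.09, 0, 0, 0, 0],
    [-0.005, -0.11, 0, 0, 0, 0],
    [-0.005, -0.11, 0, 0, 0, 0]
  ]
}}

```text
time: 17.95
ee_pos: [0.5589, 0.0293, 0.0874]
ee_rot: [0.001, 0.8, -0.601, -0.001]
contact_force: [-0.2, 0.1, -3.3]
grip_width: 0.465
```

>>> {"name": "jog_arm", "arguments": {
  "plan": [
    [0, -0.015, 0, 0, 0, 0],
    [0, -0.03, 0, 0, 0, 0],
    [0, -0.035, 0, 0, 0, 0],
    [0, -0.035, 0, 0, 0, 0]
  ]
}}

```text
time: 18.35
ee_pos: [0.5595, 0.0265, 0.0881]
ee_rot: [0.0, 0.8, -0.6, -0.0]
contact_force: [0.6, -0.2, -3.3]
grip_width: 0.463
```

>>> {"name": "jog_arm", "arguments": {
  "plan": [
    [0, 0, -0.02, 0, 0, 0],
    [0, 0, -0.04, 0, 0, 0],
    [0, 0, -0.06, 0, 0, 0],
    [0, 0, -0.08, 0, 0, 0],
    [0, 0, -0.08, 0, 0, 0]
  ]
}}

```text
time: 18.85
ee_pos: [0.5593, 0.0267, 0.0798]
ee_rot: [0.0, 0.8, -0.6, -0.0]
contact_force: [-0.1, 1.4, -3.5]
grip_width: 0.467
```

>>> {"name": "jog_arm", "arguments": {
  "plan": [
    [0, 0, -0.02, 0, 0, 0],
    [0, 0, -0.04, 0, 0, 0],
    [0, 0, -0.06, 0, 0, 0],
    [0, 0, -0.08, 0, 0, 0],
    [0, 0, -0.08, 0, 0, 0]
  ]
}}

```text
time: 19.35
ee_pos: [0.5599, 0.0266, 0.0734]
ee_rot: [-0.0, 0.8, -0.6, 0.001]
contact_force: [-3.6, 0.2, 10.2]
grip_width: 0.465
```

>>> {"name": "jog_arm", "arguments": {
  "plan": [
    [-0.005, 0, -0.02, 0, 0, 0],
    [-0.01, 0, -0.03, 0, 0, 0],
    [-0.01, 0, -0.04, 0, 0, 0],
    [-0.01, 0, -0.04, 0, 0, 0],
    [-0.01, 0, -0.04, 0, 0, 0]
  ]
}}

```text
time: 19.85
ee_pos: [0.5599, 0.0266, 0.0728]
ee_rot: [-0.001, 0.8, -0.6, 0.002]
contact_force: [-9.9, 0.1, 31.0]
grip_width: 0.468
```

```bash
python3 snap.py wrist w17; python3 snap.py side s17 150 380 90 384;python3 snap.py scene c17 130 350 130 250; python3 -c "
import cv2
for n in ['w17','s17z','c17z']: cv2.imwrite('pics/%sy.png'%n,cv2.convertScaleAbs(cv2.imread('pics/%s.png'%n),alpha=1.6,beta=20))"
```

```text
[0.55991395 0.02660343 0.07284143] [-10.46511281   0.36566961  31.68303728] 19.9
[0.55992306 0.02661993 0.07287642] [-10.07334468  -0.43397353  32.24749992] 19.95
f 2.0408163265306123
[0.55991927 0.02662241 0.07285529] [-9.64170406 -0.03992478 31.92118916] 20.0
f 3.6363636363636362
```

View pics/c17zy.png

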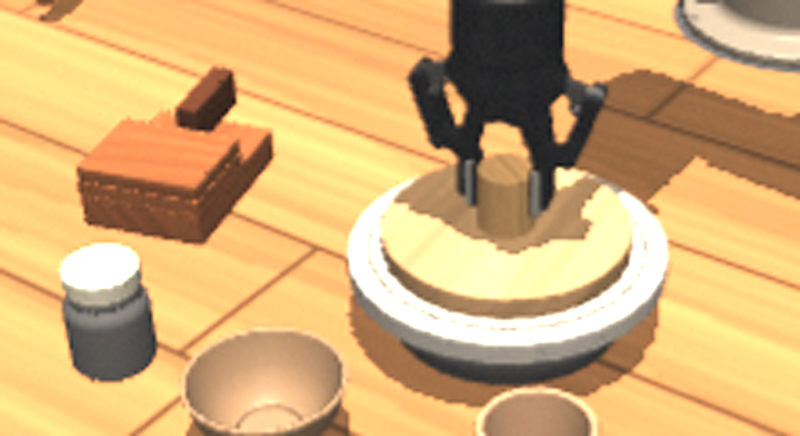

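View pics/s17zy.png

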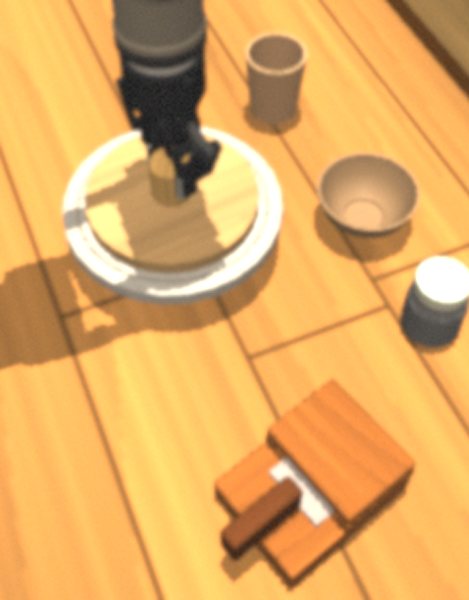

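View pics/w17y.png

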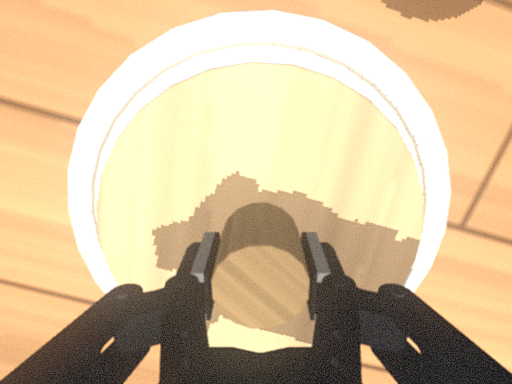

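>>> {"name": "jog_arm", "arguments": {
  "plan": [
    [0, 0, 0.01, 0, 0, 0],
    [0, 0, 0.01, 0, 0, 0],
    [0, 0, 0.01, 0, 0, 0]
  ]
}}

```text
time: 20.3
ee_pos: [0.5599, 0.0266, 0.0729]
ee_rot: [-0.001, 0.8, -0.6, 0.002]
contact_force: [-7.7, 0.4, 23.8]
grip_width: 0.467
```

```bash
cat > chk.py <<'E'
from h import *
T=np.load('pics/w17.npy');C=cam('wrist',T)
a=[(W:=0)] and None
s=monitor.state(); print(s['time'],s['ee_pos'],s['contact_force'],s['ee_rot'],np.abs(s['qd']).max())
# bat & head concentric check in side/scene images by ellipse centres is coarse; wrist: chuck in tool
E
python3 chk.py
```

```text
20.3 [0.55988551 0.02660784 0.07286409] [-7.73296077  0.35224344 23.78434858] [-0.00129363  0.79969053 -0.60040757  0.00203302] 0.0016287196800624506
```

```bash
python3 -c "
from h import *
print(order.close_job()); s=monitor.state(); print(s['time'],s['ee_pos'],s['contact_force'])"
```

```text
the job is handed in; nothing more can be done
None
the job is handed in; nothing more can be done
```

I slid the scraper's blade into the tool block's slot and let go. Then I set the bat on the pin about 15 mm to one side, slid it over the pin and pressed it flush. I handed the job in at about 20.3 s while still holding it down; `close_job` gives no verdict.

**Scraper:** from the arm's moves the blade is about 62 mm inside the slot. Later pictures agree, showing only about 17 mm of it outside, lying flat and clear of the gripper. The first grasp closed on air above the handle because the fingertips stood higher than the text implied. I lowered the arm and the second grasp held.

**Bat on the pin:** resting on the pin it took about 7 N, with its underside about 16 mm above the head. During the slide the contact force vanished, and it then went down over the pin with no resistance until it met the sprung plate.

**Bat pressed flush:**
- The net push was about 27 N, against the 14 N needed.
- The height stayed at 72.9 mm when I eased the push from about 35 N to 27 N, so the bat is on the head (underside about 60 mm above the table).
- Its tilt was about 0.005 rad, the joints were almost still, and the bowl, jar and beaker look unmoved.

**Did not agree:**
- At the end there was a steady sideways force of about 8 N in x, probably the bore bearing on the pin or the arm flexing under the push. A 1 mm correction did not shift it.
- Some camera-measured heights came out low: the pin by up to 8 mm and the slot floor by up to 9 mm. I went by touch and the text's heights instead.
- I could not read the sprung plate's travel directly.

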